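# Close a control box with two sprung quarter-turn studs

### The job

Lift the loose aluminium cover by its black handle and set it fully home on the open grey control box, long side to long side. Then take each of its two red wing studs in turn, push it in against its spring and turn it a quarter turn clockwise until it locks and springs back a little into its catch. Leave the other things on the bench where they are.

Things in the scene. Friction and masses are not known exactly. Their poses are not given: they have to be found in the camera images.
- control_box: Fixed grey box, 208 (x) x 108 (y) x 80 mm high, open on top. Origin: centre of its underside; z up. Opening 186 x 86 mm. At x = +66 and -66 mm, y = 0, 10.5 mm below the rim, lie two steel catch plates 5 mm thick, each with a slot 14 mm wide, 40 mm long (along y) for a stud's cross pin and a notch 3 mm deep in its underside (along x). A cable gland sticks out 16 mm at the -x end.
- cover: Loose aluminium cover, about 0.5 kg: flange 200 (x) x 100 (y) x 5 mm on a rounded rubber bead, 180 x 80 mm outside, 9 mm high, that drops into the box opening with 3 mm play. Origin: centre, at the bead's lower edge (bench height at the start); z up. Flange top at z = 14 mm. Seated: origin 71 mm above the box's origin, its x along the box's x, either way round.
- cover_handle (a point): Middle of the black bar handle on the cover, 51 mm above the cover's origin; the bar is 50 mm long (cover's x), 14 mm wide (cover's y) and 14 mm high, on two posts, its underside 30 mm above the flange. Grip it across its width.
- stud_a_wing (a point): Centre of the red wing of the stud at cover x = +66 mm, y = 0; 46 mm above the cover's origin with the stud out. Wing 46 mm long (point's y), 12 mm thick (point's x), 26 mm high; stud out, its lower edge is 19 mm above the flange. Unlocked the wing lies along the cover's y, locked along its x. The point moves and turns with the stud.
- stud_b_wing (a point): The same for the other stud, at cover x = -66 mm, y = 0.
- stud_a_push (a joint): How far stud a is pushed in, m: 0 = out, 0.017 = stop. Spring: 3.6 N at 0, 7.8 N at 0.014, 8.7 N at the stop. With the cover seated, push it in by at least 0.014 (best to the stop) before turning, so that its pin clears the catch plate; let go after the quarter turn, it springs back to about 0.011, caught in the notch: locked.
- stud_b_push (a joint): The same for stud b.
- stud_a_turn (a joint): Turn of stud a, rad, clockwise seen from above: 0 = unlocked (start), 1.57 = locked, stop at 1.6. Light friction only.
- stud_b_turn (a joint): The same for stud b.
- tape_roll: Bystander: roll of masking tape lying flat, 104 mm across, 25 mm high, behind the work on the left. Origin at the centre of its underside.
- olive_tile: Bystander: olive glazed test tile, 60 x 44 x 12 mm, lying in the middle between box and cover. Origin at the centre of its underside.
- orange_tile: Bystander: orange glazed test tile, 58 x 41 x 14 mm, lying behind the olive one. Origin at the centre of its underside.
- wood_rib: Bystander: wooden potter's rib, 100 x 40 x 8 mm, lying flat between the robot and the work on the right. Origin at the centre of its underside.
- stone_pot: Bystander: small stoneware pot, 64 mm wide, 59 mm high, between the robot and the work on the left. Origin at the centre of its underside.
- test_bowl: Bystander: pale green bowl, 96 mm wide, 46 mm high, behind the work on the right. Origin at the centre of its underside.
There are look-alikes about, which are no part of the job. There is more than one size of the cover; the job needs the larger.

How it is judged:
By the outcome, as a careful person would: the job done as asked, in the order asked, and still so for the second after the job is handed in, with the robot touching nothing.
It also fails if it takes over 69 s, if anything falls off the work surface, if the arm or the gripper's body presses on something with over 40 N, if the wrist force passes 120 N, or if a joint passes its speed limit or range.

### The arm

A 6-joint arm with a two-finger parallel gripper is mounted at the origin on the work surface; the furniture and walls round the work are solid. World frame = base frame: x ahead of the robot, y to its left, z up, the work surface at z = 0. Lengths are in mm, angles in rad, forces in N, time in s.
With the tool pointing down it reaches from about 325 to 775 mm from the base axis. Payload 5.5 kg.
Tool frame: the origin (TCP) lies midway between the tips of the shut fingers; the grasp point (between the pads) lies 19 mm behind it (r.tcp_to_grasp is the distance from the TCP to the grasp point, in mm); z points along the fingers, y is the direction in which the jaws open and shut (so a half turn about z gives the same grasp; the last joint's range is limited). The gripper opens to 88 mm and grips with 3 to 60 N. Pads are 20 mm wide; open, the fingers measure 115 mm over their backs; the gripper's body (75 mm by 178 mm) begins 61 mm behind the grasp point.
Start: joints at [-1.238, 0.091, 1.231, -0, 1.82, -0.057], TCP at [228.003, -555.005, 190.531] pointing down, gripper open.
Joint ranges: [-2.87, 2.87], [-0.86, 2.18], [0.17, 2.46], [-1.51, 4.65], [0.06, 2.69], [-2.65, 2.65]. Speed limits (rad/s): [2.57, 2.57, 3.01, 3.14, 3.14, 3.14].

### API

Orientations are given as a rotation vector (axis times angle).
In Python, from workcell import r gives the robot as it stands. The module is installed in compiled form; this text tells all that it offers.
- The arm moves only by the tool apply_moves, never from a script. Its argument "steps" is a list of rows, each an object of numbers: "tx", "ty", "tz": the shift along the tool's x, y, z in cm; "rx", "ry", "rz": the turn, a rotation vector about the tool's x, y, z in rad; "jaw": the opening, from 0 (shut) to 1 (fully open). A call has exactly 10 rows; each row shifts and turns the commanded pose from where the row before left it, along the tool's axes as they then stand; what a row does not reach is not made up. A row lasts 1/12 s, in which the tool goes at most 41.7 mm and 7.16 degrees, less where a joint would pass 70% of its speed; a pose out of reach is approached as far as the arm can. A call is refused whole if a number of a shift passes 4.17 or a number of a turn 0.125, either way. A call with a gripper value outside its range is refused whole. The fingers move at their own pace and stop on an object; "newtons" is the grip in N (left out, the last holds). Time passes only in rows, so rows that do not move let the fingers close, or fill a call up. It gives the time, the measured TCP pose, the force and the opening at its end, in the units of the state.
- r.get_state(): the state, without advancing time (a new reading comes with each control period).
- r.get_image(name): name is "scene" or "top" or "wrist"; returns (picture, depth): 384x512x3 uint8, red, green, blue; 384x512 float32, mm along the optical axis (not along the pixel's ray), 0 where there is no reading.
- r.camera_info(name): a dict with "fx", "fy", "cx", "cy" (pixels), "xyz" and "rotation" of the camera in the world; the wrist camera has in their place "mount" (4x4, takes a point from camera to tool coordinates, whose origin is the TCP and whose axes are the flange's). Camera axes: x right, y down, z forward; pixel columns grow to the right and rows downward; lengths in mm; the calibration is good to about 2 mm. A picture is of the moment at which its call begins: read the wrist's pose just before it. camera_info takes no time and is no camera call.
- r.sign_off(): hands the job in, once; it reports no verdict.
Trained networks look in the newest picture that a camera, given by its name, has taken for a name from the list of things; names that differ only in an ending like _2 or _b are one class to them, and where a whole thing is asked for, a point or a joint stands for the part that bears it (a point fixed in the world has none). Each returns a list of dicts, best first, with "p" (0 to 1); they miss things now and then, are a little off and sometimes report something else, mostly with a low value. They report only what shows in the picture. A call takes as long as a camera call. They do not tell look-alikes from the thing itself.
- r.find_in(name, camera): "rect" ([centre column, centre row, width, height] in pixels, round what is visible of it).
- r.trace(name, camera): "region" (384x512 bool, what is visible of it) and "rect" ([centre column, centre row, width, height] in pixels, round what is visible of it).
- r.spot_point(name, camera): "uv" ([column, row] in pixels: a listed point, or the origin of a listed thing).
The state is a dict: "time_s": time; "q": joint angles; "joint_vel": joint speeds; "effort": joint torques, N m; "eef_pos": TCP position; "orientation": TCP orientation; "wrist_force": force on the tool from outside, world axes, zero at the start; "moment": the same for the moment, N m; "gripper_width": opening from 0.0 (shut) to 1.0 (fully open).
Only numpy, scipy, OpenCV 4.12 (cv2) and the standard library are available. Lean on these libraries where they do the work, as an engineer would, in place of code of your own. Each camera call takes 0.05 s, during which the arm holds its last target.

## Working session

There is one attempt and no reset: what is moved stays moved. The work goes in short steps, Python scripts to look and compute and a tool call to move; the robot and the scene stay as the last step left them, time stands still between calls to the robot, and variables do not carry over. Pictures are saved under pics/ and viewed, and the job is handed in when it is done.

Besides the shell and the picture viewer there is one more tool, called after "Request:" by a JSON object that holds its "op" and its "data". apply_moves: Moves the arm, as the interface text tells. Its arguments: {"type":"object","properties":{"steps":{"type":"array","items":{"type":"object","properties":{"tx":{"type":"number"},"ty":{"type":"number"},"tz":{"type":"number"},"rx":{"type":"number"},"ry":{"type":"number"},"rz":{"type":"number"},"jaw":{"type":"number"}}}},"newtons":{"type":"number"}},"required":["steps"]}

```bash
mkdir -p pics; cat > h.py <<'E'
import numpy as np, cv2
from scipy.spatial.transform import Rotation as R
from workcell import r
def save(img,n): cv2.imwrite('pics/'+n, img[:,:,::-1])
def pose():
    s=r.get_state(); return np.array(s['eef_pos']), R.from_rotvec(s['orientation']), s
def cam(name):
    c=r.camera_info(name)
    if 'mount' in c:
        p,o,s=pose(); M=np.array(c['mount']); T=np.eye(4);T[:3,:3]=o.as_matrix();T[:3,3]=p
        W=T@M; return c,W[:3,3],W[:3,:3]
    Rm=np.array(c['rotation']); 
    if Rm.shape!=(3,3): Rm=R.from_rotvec(Rm.ravel()).as_matrix()
    return c,np.array(c['xyz']),Rm
def deproj(C,u,v,d):
    c,t,Rm=C
    return t+Rm@np.array([(u-c['cx'])/c['fx']*d,(v-c['cy'])/c['fy']*d,d])
def atz(C,u,v,z):
    c,t,Rm=C; ray=Rm@np.array([(u-c['cx'])/c['fx'],(v-c['cy'])/c['fy'],1]); return t+ray*(z-t[2])/ray[2]
def proj(C,p):
    c,t,Rm=C; q=Rm.T@(np.array(p)-t); return q[0]/q[2]*c['fx']+c['cx'],q[1]/q[2]*c['fy']+c['cy']
def cloud(C,depth):
    c,t,Rm=C; v,u=np.mgrid[:384,:512]
    P=np.stack([(u-c['cx'])/c['fx']*depth,(v-c['cy'])/c['fy']*depth,depth],-1)
    W=P@Rm.T+t; W[depth<=0]=np.nan; return W
E
python3 - <<'E'
from h import *
for n in ['scene','top','wrist']:
    C=cam(n); im,d=r.get_image(n); save(im,n+'0.png'); np.savez(n+'0.npz',im=im,d=d,t=C[1],R=C[2])
    print(n,C)
    for k in ['cover','control_box','cover_handle','stud_a_wing']:
        print(k,[(np.round(x['uv']).tolist(),round(x['p'],2)) for x in r.spot_point(k,n)])
print(r.get_state())
E
```

```text
scene ({'fx': 349.3479607364446, 'fy': 349.3479607364446, 'cx': 253.49704122332335, 'cy': 196.91286090667117, 'xyz': array([-67.3037067 , 644.67358736, 786.44083207]), 'rotation': array([-0.96397123,  2.39141537, -1.11872855])}, array([-67.3037067 , 644.67358736, 786.44083207]), array([[-0.71685397, -0.43845616,  0.54210385],
       [-0.69713874,  0.46285812, -0.54750337],
       [-0.01086095, -0.77040156, -0.63746646]]))
cover [([366.0, 194.0], 0.67), ([292.0, 176.0], 0.57)]
control_box [([199.0, 249.0], 0.95), ([292.0, 162.0], 0.19)]
cover_handle [([292.0, 163.0], 0.91), ([370.0, 184.0], 0.53)]
stud_a_wing [([278.0, 173.0], 0.48)]
top ({'fx': 492.5469523696766, 'fy': 492.5469523696766, 'cx': 263.44555182665425, 'cy': 186.69476116454612, 'xyz': array([ 335.83456798,  -10.94602203, 1422.35140069]), 'rotation': array([-2.12671483,  2.14239782, -0.15964671])}, array([ 335.83456798,  -10.94602203, 1422.35140069]), array([[-0.00656564, -0.98742887,  0.1579276 ],
       [-0.99993009,  0.00803606,  0.00867396],
       [-0.00983404, -0.15785961, -0.9874126 ]]))
cover [([382.0, 270.0], 0.73)
[... 968 characters left out ...]
d_a_wing [([136.0, 8.0], 0.68)]
{'time_s': 0.75, 'q': array([-1.23766601e+00,  9.10754164e-02,  1.23067663e+00,  7.51674472e-07,
        1.81979452e+00, -5.66829775e-02]), 'joint_vel': array([ 0.00169046, -0.00011906,  0.00037537,  0.00151773, -0.00183933,
        0.00018797]), 'effort': array([ 1.57724280e-03, -4.46098638e+01, -4.06441748e+01,  7.01103313e-02,
        1.94383215e-02,  7.45818852e-06]), 'eef_pos': array([ 228.02488684, -555.00607006,  190.55914743]), 'orientation': array([3.08206423e+00, 6.08439265e-01, 1.11072213e-05]), 'wrist_force': array([-0.31374193, -0.17515207, -0.29772741]), 'moment': array([-0.03222807,  0.00612348,  0.02066417]), 'gripper_width': 1.002249175863998}
```

View pics/scene0.png

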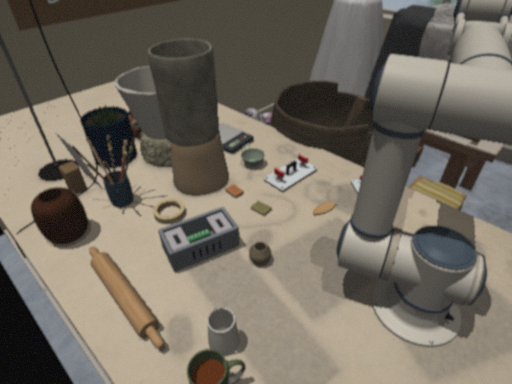

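View pics/top0.png

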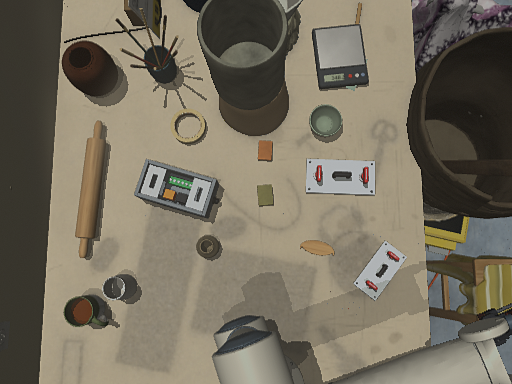

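View pics/wrist0.png

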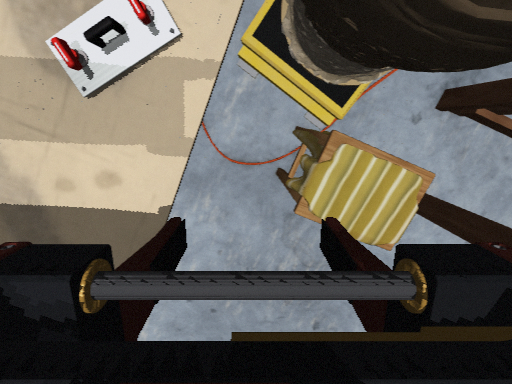

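The top view shows two covers, at (341,176) and (381,270). The first looks larger. I'll measure both, and the box, from depth.

```bash
cat > meas.py <<'E'
from h import *
D=np.load('top0.npz'); C=cam('top'); im,d=D['im'],D['d']; W=cloud(C,d)
def rect(name,win,zlo,zhi):
    u0,v0,u1,v1=win; m=np.zeros(d.shape,bool); m[v0:v1,u0:u1]=True
    m&=(W[...,2]>zlo)&(W[...,2]<zhi)
    n,l,s,c=cv2.connectedComponentsWithStats(m.astype(np.uint8)); 
    P=W[m][:,:2].astype(np.float32); z=np.median(W[m][:,2])
    (c,s,a)=cv2.minAreaRect(P); print(name,m.sum(),'c',np.round(c,1),'size',np.round(s,1),'ang',round(a,2),'z',round(z,1), 'mean',P.mean(0))
    return m
rect('coverA',(295,145,390,210),7,25)
rect('coverB',(345,230,415,310),7,25)
rect('box',(120,145,235,230),72,92)
bench=W[200:330,230:300,2]; print('bench z',np.nanmedian(bench))
for n,w in dict(A=(295,145,390,210),B=(345,230,415,310)).items():
    sub=W[w[1]:w[3],w[0]:w[2]]; hi=sub[sub[...,2]>35]
    print(n,'high pts',len(hi),hi.mean(0),np.percentile(hi[:,2],[50,95]))
big=cv2.resize(im[140:320,290:420],None,fx=4,fy=4,interpolation=cv2.INTER_CUBIC); save(big[:600],'crop0.png')
bx=cv2.resize(im[145:230,120:235],None,fx=6,fy=6,interpolation=cv2.INTER_CUBIC); save(bx,'crop1.png')
# tall obstacles
for nm,w in dict(vase=(195,0,295,135)).items():
    sub=W[w[1]:w[3],w[0]:w[2]]; hi=sub[sub[...,2]>100]; print(nm,np.nanmin(hi,0),np.nanmax(hi,0))
E
python3 meas.py
```

```text
coverA 2023 c [ 589.7 -235.3] size [180.2 272.9] ang 2.45 z 13.2 mean [ 589.6292  -220.66432]
coverB 1110 c [ 319.5 -323.8] size [176.3 199.4] ang 81.27 z 10.4 mean [ 320.43027 -324.21094]
box 950 c [553.2 246.6] size [209.3 108.7] ang 73.2 z 77.9 mean [551.9464  245.20158]
bench z -0.7086343588734962
A high pts 271 [ 589.74384235 -220.58746119   53.89658357] [55.76388149 60.78123705]
B high pts 153 [ 321.59344468 -324.75316847   43.40716621] [43.34376415 48.72082915]
vase [723.81278559 -87.62318233 100.17324797] [1078.20471186  132.99607757  484.3464756 ]
```

View pics/crop0.png

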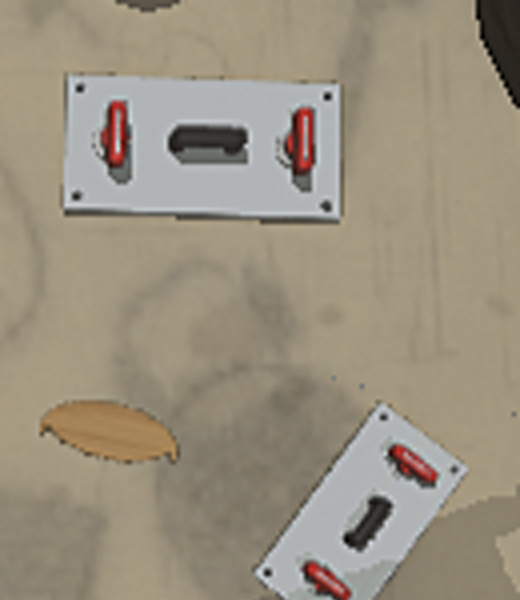

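View pics/crop1.png

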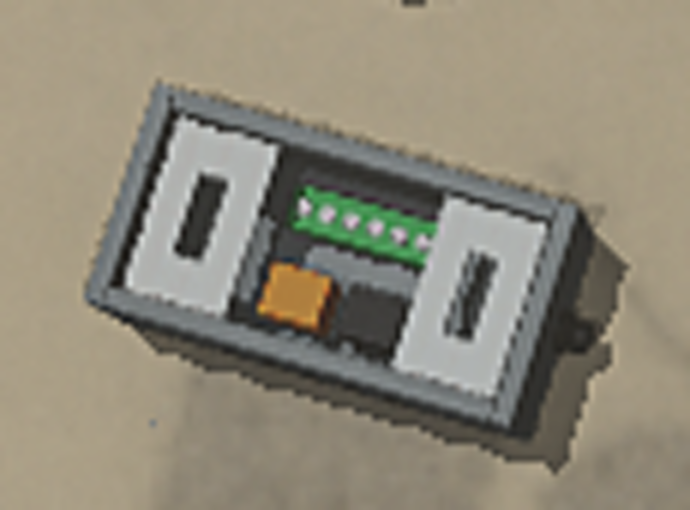

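```bash
cat > meas2.py <<'E'
from h import *
D=np.load('top0.npz'); C=cam('top'); im,d=D['im'],D['d']; W=cloud(C,d)
# flange by white colour
def flange(win,z):
    u0,v0,u1,v1=win; hsv=cv2.cvtColor(im,cv2.COLOR_RGB2HSV); m=np.zeros(d.shape,np.uint8)
    m[v0:v1,u0:u1]=((hsv[...,1]<35)&(hsv[...,2]>150))[v0:v1,u0:u1]
    m=cv2.morphologyEx(m,cv2.MORPH_OPEN,np.ones((2,2)))
    cn=max(cv2.findContours(m,cv2.RETR_EXTERNAL,cv2.CHAIN_APPROX_NONE)[0],key=cv2.contourArea)
    P=np.array([atz(C,u,v,z)[:2] for u,v in cn[:,0]],np.float32); return cv2.minAreaRect(P)
print('A',flange((295,145,390,210),14)); print('B',flange((345,230,415,310),14))
E
python3 meas2.py
```

```text
A ((588.0694580078125, -223.64138793945312), (197.22821044921875, 98.75741577148438), 87.33057403564453)
B ((318.8864440917969, -327.4629211425781), (75.3270263671875, 152.4047393798828), 51.712886810302734)
```

A at (341,176) measures 197 x 99 mm, so it is the larger cover and the one to use. B at (381,270) measures 152 x 75 mm and is a look-alike. The box is at about (553,247), with its long axis at 73°. Next I'll check the transit clearances and plan the first move.

```bash
cat > plan.py <<'E'
import sys
from h import *
# python plan.py x y z yawdeg  : deltas from present pose in tool axes
def yaw(o): t=o.as_matrix()[:,0]; return np.degrees(np.arctan2(t[1],t[0]))
if __name__=='__main__':
    p,o,s=pose(); x,y,z,a=map(float,sys.argv[1:5])
    dl=o.inv().apply(np.array([x,y,z])-p)
    print('now',np.round(p,1),'yaw',round(yaw(o),2),'tool z',np.round(o.as_matrix()[:,2],3),'t',round(s['time_s'],2),'F',np.round(s['wrist_force'],1),'w',round(s['gripper_width'],3))
    print('shift cm (tool now)',np.round(dl/10,3),'rz total',round(-np.radians((a-yaw(o)+180)%360-180),4))
E
python3 - <<'E'
from h import *
D=np.load('top0.npz');C=cam('top');W=cloud(C,D['d'])
m=(W[...,2]>90); 
for y0 in range(-700,300,50):
    row=[]
    for x0 in range(150,800,50):
        k=(W[...,0]>=x0)&(W[...,0]<x0+50)&(W[...,1]>=y0)&(W[...,1]<y0+50)
        row.append('%4d'%np.nanmax(W[k][:,2]) if k.any() else '   .')
    print(y0,*row)
E
python3 plan.py 588 -223.6 220 87.3
```

```text
-700 -330 -337 -344    .    . -708   49   48  145  141    .    .    .
-650    .    .    .    .    .    .   45   93  157  155  -58    .    .
-600    .    .    .    .    .    .  -20   96   92    .    .    .    .
-550  349  365  315    .    .    .    .   90   96    .    .    .    .
-500  349  348    5    5    3    9    6    4   93  101  102   95   96
-450  573  568  545    8   11    6    7    6    9   88  104  107  100
-400  575  573   12   43   48    8    7    6    7    8    8    6    7
-350  576  555   49   49   48   13    9   20   20   19    7    6    6
-300  576   12   50   18   18    7    7   18   63   58    9    9    7
-250  573    7    8    8    7    8    7   20   60   19    8   49   46
-200  558    7    8    9   14    9    7   20   65   60    5   50   51
-150    6    9    7    6   14   13    9   17   61   19    8   48   49
-100    6    7    8    7    7    8    6    7    5    6    8    8  476
-50  586  579    7    7    7    6    6   20   18   19   19  478  484
0  591  590    7    7    6    6    7   18   14   18   20  479    .
50  585  570    7    7    7    8    8    7    8    8    5  481  480
100  213    7    9    6   59   60    6   83   83    6    8  458  480
150    7    8    8    9   63   62   87   84   83    8    7   31   32
200    7    6    7    6    6    7   84   84   84   83   28   29   31
250    8    8    8    7   10    8   76   87   79   83    7   30   30
now [ 228.  -555.   190.6] yaw 22.33 tool z [ 0. -0. -1.] t 0.75 F [-0.3 -0.2 -0.3] w 1.002
shift cm (tool now) [ 45.891 -16.975  -2.945] rz total -1.1339
```

Request:
{"op": "apply_moves", "data": {"steps": [{"tx": 2.3, "ty": -0.85, "tz": -0.15, "jaw": 1}, {"tx": 2.3, "ty": -0.85, "tz": -0.15}, {"tx": 2.3, "ty": -0.85, "tz": -0.15}, {"tx": 2.3, "ty": -0.85, "tz": -0.15}, {"tx": 2.3, "ty": -0.85, "tz": -0.15}, {"tx": 2.3, "ty": -0.85, "tz": -0.15}, {"tx": 2.3, "ty": -0.85, "tz": -0.15}, {"tx": 2.3, "ty": -0.85, "tz": -0.15}, {"tx": 2.3, "ty": -0.85, "tz": -0.15}, {"tx": 2.3, "ty": -0.85, "tz": -0.15}]}}

```text
schema error: expected keys tx, ty, tz, rx, ry, rz, jaw
```

Request:
{"op": "apply_moves", "data": {"steps": [{"tx": 2.3, "ty": -0.85, "tz": -0.15, "jaw": 1}, {"tx": 2.3, "ty": -0.85, "tz": -0.15}, {"tx": 2.3, "ty": -0.85, "tz": -0.15}, {"tx": 2.3, "ty": -0.85, "tz": -0.15}, {"tx": 2.3, "ty": -0.85, "tz": -0.15}, {"tx": 2.3, "ty": -0.85, "tz": -0.15}, {"tx": 2.3, "ty": -0.85, "tz": -0.15}, {"tx": 2.3, "ty": -0.85, "tz": -0.15}, {"tx": 2.3, "ty": -0.85, "tz": -0.15}, {"tx": 2.3, "ty": -0.85, "tz": -0.15}]}}

```text
schema error: expected keys tx, ty, tz, rx, ry, rz, jaw
```

Request:
{"op": "apply_moves", "data": {"steps": [{"rz": -0.113}, {"rz": -0.113}, {"rz": -0.113}, {"rz": -0.113}, {"rz": -0.113}, {"rz": -0.113}, {"rz": -0.113}, {"rz": -0.113}, {"rz": -0.113}, {"rz": -0.113}]}}

```text
schema error: expected keys tx, ty, tz, rx, ry, rz, jaw
```

```bash
python3 - <<'E'
from h import *
from plan import yaw
p,o,s=pose(); print(np.round(p,1),yaw(o),s['time_s'])
C=cam('wrist'); im,d=r.get_image('wrist'); save(im,'w1.png'); np.savez('w1.npz',im=im,d=d,t=C[1],R=C[2])
for k in ['cover','cover_handle','stud_a_wing']:
    for x in r.spot_point(k,'wrist'):
        u,v=x['uv']; dd=d[int(v),int(u)]; print(k,np.round([u,v]),round(x['p'],2),deproj(C,u,v,dd).round(1))
E
```

```text
[ 228.  -555.   190.6] 22.334667128254992 0.75
cover [116.  43.] 0.88 [ 317.  -332.4   11.5]
cover_handle [99. 30.] 0.73 [ 319.9 -328.1   44.5]
stud_a_wing [139.   9.] 0.7 [ 356.8 -364.5   45.6]
```

View pics/w1.png

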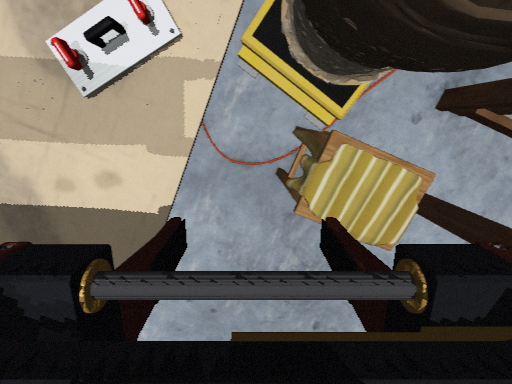

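The moves were refused because every row needs all seven keys. The picture is unchanged from the first: the small cover's handle at (105,30) and the robot still at its start pose.

Request:
{"op": "apply_moves", "data": {"steps": [{"tx": 2.3, "ty": -0.85, "tz": -0.15, "rx": 0, "ry": 0, "rz": 0, "jaw": 1}, {"tx": 2.3, "ty": -0.85, "tz": -0.15, "rx": 0, "ry": 0, "rz": 0, "jaw": 1}, {"tx": 2.3, "ty": -0.85, "tz": -0.15, "rx": 0, "ry": 0, "rz": 0, "jaw": 1}, {"tx": 2.3, "ty": -0.85, "tz": -0.15, "rx": 0, "ry": 0, "rz": 0, "jaw": 1}, {"tx": 2.3, "ty": -0.85, "tz": -0.15, "rx": 0, "ry": 0, "rz": 0, "jaw": 1}, {"tx": 2.3, "ty": -0.85, "tz": -0.15, "rx": 0, "ry": 0, "rz": 0, "jaw": 1}, {"tx": 2.3, "ty": -0.85, "tz": -0.15, "rx": 0, "ry": 0, "rz": 0, "jaw": 1}, {"tx": 2.3, "ty": -0.85, "tz": -0.15, "rx": 0, "ry": 0, "rz": 0, "jaw": 1}, {"tx": 2.3, "ty": -0.85, "tz": -0.15, "rx": 0, "ry": 0, "rz": 0, "jaw": 1}, {"tx": 2.3, "ty": -0.85, "tz": -0.15, "rx": 0, "ry": 0, "rz": 0, "jaw": 1}]}}

```text
time_s: 1.78
eef_pos: [409.2, -388.1, 205.7]
orientation: [3.082, 0.608, 0.0]
wrist_force: [-0.7, 0.0, -0.7]
gripper_width: 0.997
```

Request:
{"op": "apply_moves", "data": {"steps": [{"tx": 2.3, "ty": -0.85, "tz": -0.15, "rx": 0, "ry": 0, "rz": 0, "jaw": 1}, {"tx": 2.3, "ty": -0.85, "tz": -0.15, "rx": 0, "ry": 0, "rz": 0, "jaw": 1}, {"tx": 2.3, "ty": -0.85, "tz": -0.15, "rx": 0, "ry": 0, "rz": 0, "jaw": 1}, {"tx": 2.3, "ty": -0.85, "tz": -0.15, "rx": 0, "ry": 0, "rz": 0, "jaw": 1}, {"tx": 2.3, "ty": -0.85, "tz": -0.15, "rx": 0, "ry": 0, "rz": 0, "jaw": 1}, {"tx": 2.3, "ty": -0.85, "tz": -0.15, "rx": 0, "ry": 0, "rz": 0, "jaw": 1}, {"tx": 2.3, "ty": -0.85, "tz": -0.15, "rx": 0, "ry": 0, "rz": 0, "jaw": 1}, {"tx": 2.3, "ty": -0.85, "tz": -0.15, "rx": 0, "ry": 0, "rz": 0, "jaw": 1}, {"tx": 2.3, "ty": -0.85, "tz": -0.15, "rx": 0, "ry": 0, "rz": 0, "jaw": 1}, {"tx": 2.3, "ty": -0.85, "tz": -0.15, "rx": 0, "ry": 0, "rz": 0, "jaw": 1}]}}

```text
time_s: 2.62
eef_pos: [589.7, -222.0, 220.6]
orientation: [3.082, 0.608, 0.0]
wrist_force: [-0.1, -0.6, 0.1]
gripper_width: 1.002
```

Request:
{"op": "apply_moves", "data": {"steps": [{"tx": 0, "ty": 0, "tz": 0, "rx": 0, "ry": 0, "rz": -0.113, "jaw": 1}, {"tx": 0, "ty": 0, "tz": 0, "rx": 0, "ry": 0, "rz": -0.113, "jaw": 1}, {"tx": 0, "ty": 0, "tz": 0, "rx": 0, "ry": 0, "rz": -0.113, "jaw": 1}, {"tx": 0, "ty": 0, "tz": 0, "rx": 0, "ry": 0, "rz": -0.113, "jaw": 1}, {"tx": 0, "ty": 0, "tz": 0, "rx": 0, "ry": 0, "rz": -0.113, "jaw": 1}, {"tx": 0, "ty": 0, "tz": 0, "rx": 0, "ry": 0, "rz": -0.113, "jaw": 1}, {"tx": 0, "ty": 0, "tz": 0, "rx": 0, "ry": 0, "rz": -0.113, "jaw": 1}, {"tx": 0, "ty": 0, "tz": 0, "rx": 0, "ry": 0, "rz": -0.113, "jaw": 1}, {"tx": 0, "ty": 0, "tz": 0, "rx": 0, "ry": 0, "rz": -0.113, "jaw": 1}, {"tx": 0, "ty": 0, "tz": 0, "rx": 0, "ry": 0, "rz": -0.113, "jaw": 1}]}}

```text
time_s: 3.45
eef_pos: [588.9, -223.0, 220.5]
orientation: [-2.271, -2.17, 0.0]
wrist_force: [-0.3, 1.1, 1.2]
gripper_width: 0.994
```

```bash
cat > look.py <<'E'
from h import *
from plan import yaw
import sys
n=sys.argv[1]
p,o,s=pose(); print(np.round(p,1),round(yaw(o),2),s['time_s'],s['wrist_force'].round(1),s['gripper_width'])
C=cam('wrist'); im,d=r.get_image('wrist'); save(im,n+'.png'); np.savez(n+'.npz',im=im,d=d,t=C[1],R=C[2])
for k in sys.argv[2:]:
    for x in r.spot_point(k,'wrist'):
        u,v=x['uv']; dd=d[int(v),int(u)]; print(k,np.round([u,v]),round(x['p'],2),deproj(C,u,v,dd).round(1))
E
python3 look.py w2 cover cover_handle stud_a_wing
```

```text
[ 588.9 -223.   220.5] 87.4 3.45 [-0.3  1.1  1.2] 0.9936052340252188
cover [255. 169.] 0.98 [ 591.4 -213.6   58. ]
cover [ 97. 238.] 0.82 [ 328.5 -322.9   11.6]
cover_handle [253. 174.] 0.75 [ 588.8 -219.6   58.4]
stud_a_wing [254. 123.] 0.88 [ 593.4 -153.4   60.4]
```

View pics/w2.png

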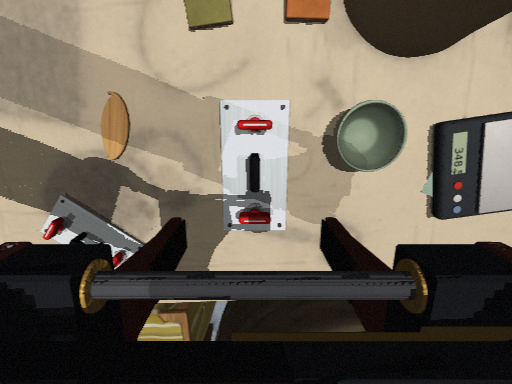

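The wrist view shows the large cover at (255,165), with its handle at (254,173) between its wings at (254,124) and (254,217). The small look-alike is at bottom left. I'll refine the handle pose by depth and colour from both views.

```bash
cat > fit.py <<'E'
from h import *
def wfl(n,C,win,z):
    D=np.load(n+'.npz'); C=(C[0],D['t'],D['R']); im,d=D['im'],D['d']; W=cloud(C,d)
    u0,v0,u1,v1=win; sub=W[v0:v1,u0:u1]; hs=cv2.cvtColor(im,cv2.COLOR_RGB2HSV)[v0:v1,u0:u1]; rgb=im[v0:v1,u0:u1].astype(int)
    red=(rgb[...,0]>110)&(rgb[...,1]<70)&(sub[...,2]>40)
    blk=(rgb.max(-1)<70)&(sub[...,2]>40)
    for nm,m in (('red',red),('blk',blk)):
        k,l,st,ce=cv2.connectedComponentsWithStats(m.astype(np.uint8))
        for i in range(1,k):
            if st[i,4]>12:
                Q=sub[l==i]; c,s,a=cv2.minAreaRect(Q[:,:2].astype(np.float32)); print(nm,st[i,4],'c',np.round(c,1),'sz',np.round(s,1),'a',round(a,1),'z',np.percentile(Q[:,2],[5,50,95]).round(1))
    w=((hs[...,1]<40)&(hs[...,2]>120)&(abs(sub[...,2]-z)<8)).astype(np.uint8)
    cn=max(cv2.findContours(w,cv2.RETR_EXTERNAL,cv2.CHAIN_APPROX_NONE)[0],key=cv2.contourArea)
    P=np.array([atz(C,u+u0,v+v0,z)[:2] for u,v in cn[:,0]],np.float32); print('flange',cv2.minAreaRect(P), 'z',np.median(sub[w>0][:,2]))
if __name__=='__main__':
    wfl('w2',cam('wrist'),(212,90,298,238),14)
    wfl('top0',cam('top'),(295,145,390,210),14)
E
python3 fit.py
```

```text
red 228 c [ 593.3 -153.3] sz [12.8 44.2] a 87.4 z [56.1 58.5 60. ]
red 56 c [ 572.5 -285.8] sz [ 9.4 12.9] a 88.4 z [57.  58.9 60.1]
blk 364 c [ 590.3 -220.1] sz [48.6 13.7] a 87.2 z [54.2 57.8 59.4]
blk 87 c [ 593.4 -281.2] sz [ 1.6 31.9] a 86.7 z [43.6 49.7 56.6]
flange ((590.2153930664062, -220.9718017578125), (198.47100830078125, 99.47974395751953), 87.46234130859375) z 14.365404552018276
red 21 c [ 597.7 -155.5] sz [ 6.1 27.9] a 87.7 z [55.8 59.5 62.7]
red 32 c [ 588.  -287.4] sz [ 7.2 40.3] a 89.1 z [52.  56.6 61. ]
blk 87 c [ 589.7 -221.7] sz [50.3 12.9] a 86.4 z [44.7 55.5 60.1]
flange ((590.8858642578125, -220.6316375732422), (197.6494903564453, 99.40496063232422), 87.3922119140625) z 13.180027652019135
```

Request:
{"op": "apply_moves", "data": {"steps": [{"tx": 0.25, "ty": 0.12, "tz": 2.2, "rx": 0, "ry": 0, "rz": 0, "jaw": 1}, {"tx": 0, "ty": 0, "tz": 2.2, "rx": 0, "ry": 0, "rz": 0, "jaw": 1}, {"tx": 0, "ty": 0, "tz": 2.2, "rx": 0, "ry": 0, "rz": 0, "jaw": 1}, {"tx": 0, "ty": 0, "tz": 2.2, "rx": 0, "ry": 0, "rz": 0, "jaw": 1}, {"tx": 0, "ty": 0, "tz": 2.2, "rx": 0, "ry": 0, "rz": 0, "jaw": 1}, {"tx": 0, "ty": 0, "tz": 2.2, "rx": 0, "ry": 0, "rz": 0, "jaw": 1}, {"tx": 0, "ty": 0, "tz": 2.2, "rx": 0, "ry": 0, "rz": 0, "jaw": 1}, {"tx": 0, "ty": 0, "tz": 2.2, "rx": 0, "ry": 0, "rz": 0, "jaw": 1}, {"tx": 0, "ty": 0, "tz": 1, "rx": 0, "ry": 0, "rz": 0, "jaw": 1}, {"tx": 0, "ty": 0, "tz": 0.25, "rx": 0, "ry": 0, "rz": 0, "jaw": 1}]}}

```text
time_s: 4.48
eef_pos: [588.7, -219.9, 29.1]
orientation: [-2.276, -2.159, 0.003]
wrist_force: [-0.8, 0.0, -0.0]
gripper_width: 1.001
```

Request:
{"op": "apply_moves", "data": {"newtons": 45, "steps": [{"tx": 0, "ty": 0, "tz": 0, "rx": 0, "ry": 0, "rz": 0, "jaw": 0}, {"tx": 0, "ty": 0, "tz": 0, "rx": 0, "ry": 0, "rz": 0, "jaw": 0}, {"tx": 0, "ty": 0, "tz": 0, "rx": 0, "ry": 0, "rz": 0, "jaw": 0}, {"tx": 0, "ty": 0, "tz": 0, "rx": 0, "ry": 0, "rz": 0, "jaw": 0}, {"tx": 0, "ty": 0, "tz": 0, "rx": 0, "ry": 0, "rz": 0, "jaw": 0}, {"tx": 0, "ty": 0, "tz": 0, "rx": 0, "ry": 0, "rz": 0, "jaw": 0}, {"tx": 0, "ty": 0, "tz": 0, "rx": 0, "ry": 0, "rz": 0, "jaw": 0}, {"tx": 0, "ty": 0, "tz": 0, "rx": 0, "ry": 0, "rz": 0, "jaw": 0}, {"tx": 0, "ty": 0, "tz": 0, "rx": 0, "ry": 0, "rz": 0, "jaw": 0}, {"tx": 0, "ty": 0, "tz": 0, "rx": 0, "ry": 0, "rz": 0, "jaw": 0}]}}

```text
time_s: 5.32
eef_pos: [590.2, -220.5, 32.0]
orientation: [-2.277, -2.164, 0.0]
wrist_force: [-0.5, 0.5, 0.3]
gripper_width: 0.28
```

```bash
python3 look.py w3
```

```text
[ 590.2 -220.5   32. ] 87.08 5.3167 [-0.5  0.5  0.3] 0.279924424332589
```

View pics/w3.png

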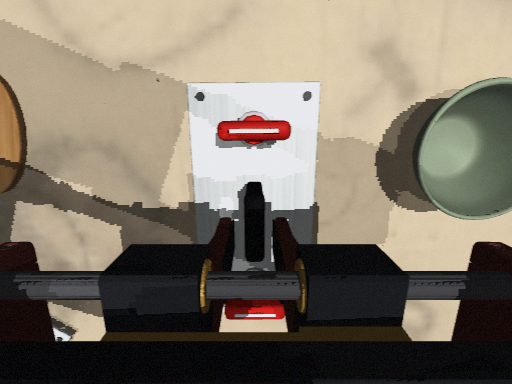

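The view shows the fingers still closing round the handle at (255,225), with the wing at (254,130) clear. I'll finish closing and lift, and meanwhile refine the box.

Request:
{"op": "apply_moves", "data": {"newtons": 45, "steps": [{"tx": 0, "ty": 0, "tz": 0, "rx": 0, "ry": 0, "rz": 0, "jaw": 0}, {"tx": 0, "ty": 0, "tz": 0, "rx": 0, "ry": 0, "rz": 0, "jaw": 0}, {"tx": 0, "ty": 0, "tz": 0, "rx": 0, "ry": 0, "rz": 0, "jaw": 0}, {"tx": 0, "ty": 0, "tz": 0, "rx": 0, "ry": 0, "rz": 0, "jaw": 0}, {"tx": 0, "ty": 0, "tz": -0.5, "rx": 0, "ry": 0, "rz": 0, "jaw": 0}, {"tx": 0, "ty": 0, "tz": -1, "rx": 0, "ry": 0, "rz": 0, "jaw": 0}, {"tx": 0, "ty": 0, "tz": -2, "rx": 0, "ry": 0, "rz": 0, "jaw": 0}, {"tx": 0, "ty": 0, "tz": -3, "rx": 0, "ry": 0, "rz": 0, "jaw": 0}, {"tx": 0, "ty": 0, "tz": -3, "rx": 0, "ry": 0, "rz": 0, "jaw": 0}, {"tx": 0, "ty": 0, "tz": -3, "rx": 0, "ry": 0, "rz": 0, "jaw": 0}]}}

```text
time_s: 6.2
eef_pos: [590.1, -220.5, 159.5]
orientation: [2.277, 2.164, 0.0]
wrist_force: [-0.2, -0.8, 0.4]
gripper_width: 0.008
```

```bash
python3 - <<'E'
from h import *
C0=cam('top'); D=np.load('top0.npz'); im,d=D['im'],D['d']; W=cloud(C0,d)
# slot positions & plates (white) and rim outline
hs=cv2.cvtColor(im,cv2.COLOR_RGB2HSV); u0,v0,u1,v1=120,145,235,230
s=hs[v0:v1,u0:u1]; sub=W[v0:v1,u0:u1]
w=((s[...,1]<30)&(s[...,2]>170)).astype(np.uint8)
k,l,st,ce=cv2.connectedComponentsWithStats(w)
pc=[]
for i in range(1,k):
    if st[i,4]>60:
        zz=np.median(sub[l==i][:,2]); 
        cn=cv2.findContours((l==i).astype(np.uint8),cv2.RETR_EXTERNAL,cv2.CHAIN_APPROX_NONE)[0][0]
        P=np.array([atz(C0,a+u0,b+v0,69.5)[:2] for a,b in cn[:,0]],np.float32); R_=cv2.minAreaRect(P); print('plate',st[i,4],zz.round(1),R_); pc.append(R_[0])
if len(pc)==2:
    a,b=np.array(pc); dd=b-a; print('mid',(a+b)/2,'dist',np.linalg.norm(dd),'ang',np.degrees(np.arctan2(dd[1],dd[0])))
for zl in (70,73,75):
  m=(sub[...,2]>zl)&(sub[...,2]<95); P=sub[m][:,:2].astype(np.float32); print(zl,cv2.minAreaRect(P))
# scene camera
C=cam('scene'); D=np.load('scene0.npz'); Ws=cloud(C,D['d']); m=np.zeros(D['d'].shape,bool); m[200:275,150:250]=True
m&=(Ws[...,2]>76)&(Ws[...,2]<92); P=Ws[m][:,:2].astype(np.float32); print('scene',m.sum(),cv2.minAreaRect(P),np.median(Ws[m][:,2]))
bm=np.zeros(D['d'].shape,bool); bm[150:240,230:350]=True
hi=bm&(Ws[...,2]>8)&(Ws[...,2]<22); print('scene bench med',np.nanmedian(Ws[bm][:,2]))
E
python3 plan.py 553.2 246.6 180 73.2
```

```text
plate 420 nan ((572.0810546875, 308.9494934082031), (48.405494689941406, 82.50294494628906), 73.392333984375)
plate 425 68.6 ((534.3414306640625, 185.486083984375), (53.21642303466797, 82.96924591064453), 74.77735900878906)
mid [553.21124268 247.2177887 ] dist 129.10264400075712 ang -106.99705958300589
70 ((553.169921875, 246.58819580078125), (209.29869079589844, 108.6733169555664), 73.19835662841797)
73 ((553.1172485351562, 246.40444946289062), (208.99166870117188, 108.6476058959961), 73.30254364013672)
75 ((552.861328125, 246.13555908203125), (208.2921600341797, 108.35475158691406), 73.16386413574219)
scene 635 ((552.4490966796875, 247.09872436523438), (207.3744354248047, 110.73123168945312), 73.20221710205078) 79.35667465905453
scene bench med 0.30881805426241726
now [ 590.1 -220.5  159.5] yaw 87.08 tool z [ 0.001 -0.    -1.   ] t 6.2 F [-0.2 -0.8  0.4] w 0.008
shift cm (tool now) [46.456 -6.061 -2.069] rz total 0.2422
```

The jaw has shut completely (0.008), so the handle isn't held. I'll look.

```bash
python3 look.py w4 cover_handle; python3 - <<'E'
from h import *
im,d=r.get_image('scene'); save(cv2.resize(im[130:230,220:380],None,fx=5,fy=5,interpolation=cv2.INTER_CUBIC)[:, :800],'s1.png')
E
```

```text
[ 590.1 -220.5  159.5] 87.08 6.2 [-0.2 -0.8  0.4] 0.007979135865442428
cover_handle [ 53. 271.] 0.93 [ 323.9 -324.    42.9]
cover_handle [252. 182.] 0.72 [ 588.7 -214.9   59.4]
```

View pics/w4.png

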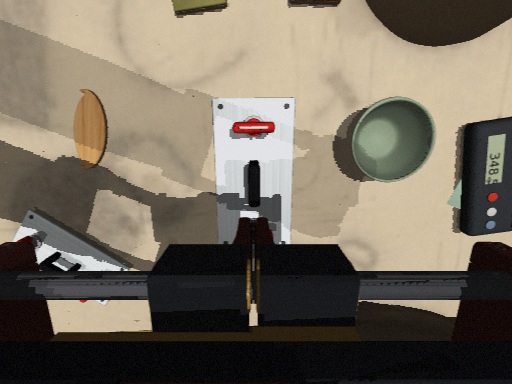

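View pics/s1.png

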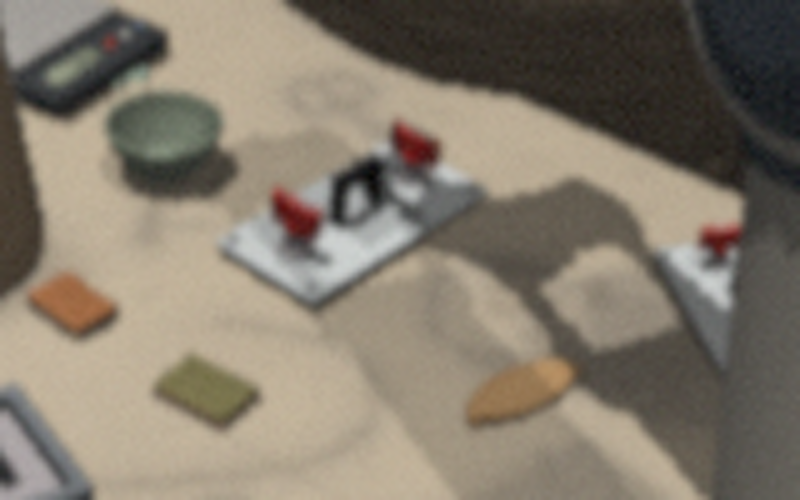

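The wrist view shows the cover still flat, with the handle at (254,183) and the shut fingers above it. I lifted before the fingers were tight on the bar. I'll re-measure the cover, regrip, and check the opening before lifting.

```bash
python3 - <<'E'
from fit import *
wfl('w4',cam('wrist'),(205,85,302,218),14)
C=cam('top'); im,d=r.get_image('top'); np.savez('top1.npz',im=im,d=d,t=C[1],R=C[2]); save(im[:,:],'top1.png')
wfl('top1',C,(295,145,390,210),14)
E
```

```text
red 339 c [ 593.4 -153.3] sz [13.8 43.4] a 88.4 z [41.3 58.6 60.2]
blk 517 c [ 590.2 -220.1] sz [48.7 13.6] a 87.5 z [54.3 57.8 59.1]
flange ((591.35986328125, -197.59375), (152.26165771484375, 99.4538803100586), 87.44857025146484) z 14.358711217520522
red 21 c [ 597.5 -155.8] sz [ 6.3 29.1] a 89.1 z [53.4 59.1 63.2]
blk 1198 c [ 554.3 -214.8] sz [100.5 113.4] a 66.2 z [297.6 340.3 497.5]
blk 60 c [ 542.2 -178.3] sz [ 22.3 142. ] a 50.9 z [ 50.4  57.5 525.8]
flange ((594.4786376953125, -156.25796508789062), (69.19717407226562, 97.54660034179688), 86.95148468017578) z 12.983409033539601
```

View pics/top1.png

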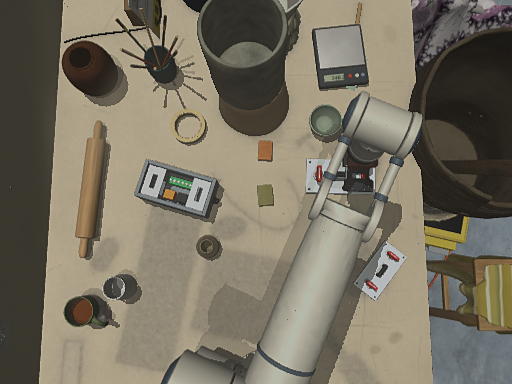

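The top view shows the large cover still at about (340,176) under the gripper, unmoved. I'll open half way and go down again.

Request:
{"op": "apply_moves", "data": {"newtons": 50, "steps": [{"tx": 0, "ty": 0, "tz": 0, "rx": 0, "ry": 0, "rz": 0, "jaw": 0.55}, {"tx": 0, "ty": 0, "tz": 0, "rx": 0, "ry": 0, "rz": 0, "jaw": 0.55}, {"tx": 0, "ty": 0, "tz": 0, "rx": 0, "ry": 0, "rz": 0, "jaw": 0.55}, {"tx": 0, "ty": 0, "tz": 2, "rx": 0, "ry": 0, "rz": 0, "jaw": 0.55}, {"tx": 0, "ty": 0, "tz": 2, "rx": 0, "ry": 0, "rz": 0, "jaw": 0.55}, {"tx": 0, "ty": 0, "tz": 2, "rx": 0, "ry": 0, "rz": 0, "jaw": 0.55}, {"tx": 0, "ty": 0, "tz": 1, "rx": 0, "ry": 0, "rz": 0, "jaw": 0.55}, {"tx": 0, "ty": 0, "tz": 0, "rx": 0, "ry": 0, "rz": 0, "jaw": 0.55}, {"tx": 0, "ty": 0, "tz": 0, "rx": 0, "ry": 0, "rz": 0, "jaw": 0.55}, {"tx": 0, "ty": 0, "tz": 0, "rx": 0, "ry": 0, "rz": 0, "jaw": 0.55}]}}

```text
time_s: 7.23
eef_pos: [590.7, -220.8, 88.3]
orientation: [2.276, 2.163, 0.001]
wrist_force: [0.0, -0.3, 0.3]
gripper_width: 0.552
```

Request:
{"op": "apply_moves", "data": {"newtons": 50, "steps": [{"tx": 0, "ty": 0, "tz": 1.5, "rx": 0, "ry": 0, "rz": 0, "jaw": 0.55}, {"tx": 0, "ty": 0, "tz": 1.5, "rx": 0, "ry": 0, "rz": 0, "jaw": 0.55}, {"tx": 0, "ty": 0, "tz": 1.5, "rx": 0, "ry": 0, "rz": 0, "jaw": 0.55}, {"tx": 0, "ty": 0, "tz": 1.0, "rx": 0, "ry": 0, "rz": 0, "jaw": 0.55}, {"tx": 0, "ty": 0, "tz": 0.3, "rx": 0, "ry": 0, "rz": 0, "jaw": 0.55}, {"tx": 0, "ty": 0, "tz": 0, "rx": 0, "ry": 0, "rz": 0, "jaw": 0}, {"tx": 0, "ty": 0, "tz": 0, "rx": 0, "ry": 0, "rz": 0, "jaw": 0}, {"tx": 0, "ty": 0, "tz": 0, "rx": 0, "ry": 0, "rz": 0, "jaw": 0}, {"tx": 0, "ty": 0, "tz": 0, "rx": 0, "ry": 0, "rz": 0, "jaw": 0}, {"tx": 0, "ty": 0, "tz": 0, "rx": 0, "ry": 0, "rz": 0, "jaw": 0}]}}

```text
time_s: 8.07
eef_pos: [590.7, -220.7, 30.1]
orientation: [2.276, 2.163, 0.001]
wrist_force: [-0.1, -0.2, -0.6]
gripper_width: 0.21
```

Request:
{"op": "apply_moves", "data": {"newtons": 50, "steps": [{"tx": 0, "ty": 0, "tz": 0, "rx": 0, "ry": 0, "rz": 0, "jaw": 0}, {"tx": 0, "ty": 0, "tz": 0, "rx": 0, "ry": 0, "rz": 0, "jaw": 0}, {"tx": 0, "ty": 0, "tz": 0, "rx": 0, "ry": 0, "rz": 0, "jaw": 0}, {"tx": 0, "ty": 0, "tz": 0, "rx": 0, "ry": 0, "rz": 0, "jaw": 0}, {"tx": 0, "ty": 0, "tz": 0, "rx": 0, "ry": 0, "rz": 0, "jaw": 0}, {"tx": 0, "ty": 0, "tz": 0, "rx": 0, "ry": 0, "rz": 0, "jaw": 0}, {"tx": 0, "ty": 0, "tz": 0, "rx": 0, "ry": 0, "rz": 0, "jaw": 0}, {"tx": 0, "ty": 0, "tz": 0, "rx": 0, "ry": 0, "rz": 0, "jaw": 0}, {"tx": 0, "ty": 0, "tz": 0, "rx": 0, "ry": 0, "rz": 0, "jaw": 0}, {"tx": 0, "ty": 0, "tz": 0, "rx": 0, "ry": 0, "rz": 0, "jaw": 0}]}}

```text
time_s: 8.9
eef_pos: [590.2, -220.5, 29.0]
orientation: [-2.277, -2.164, 0.0]
wrist_force: [-0.2, 0.1, 0.8]
gripper_width: 0.007
```

```bash
python3 look.py w5
```

```text
[ 590.2 -220.5   29. ] 87.08 8.9 [-0.2  0.1  0.8] 0.00680332713301662
```

View pics/w5.png

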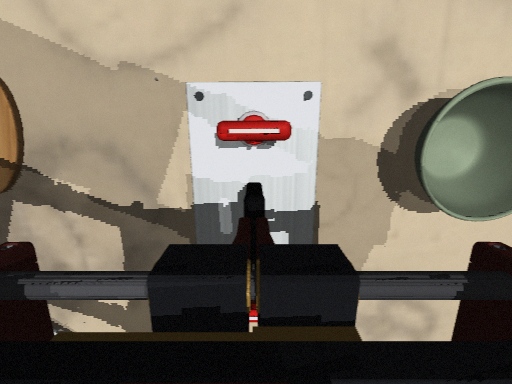

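The opening reads 0 and the picture shows the fingers, at (255,230), shut over the handle with its end at (254,195). I'll check from depth where the fingertips really are relative to the bar.

```bash
python3 - <<'E'
from h import *
for n in ('w2','w3','w5'):
    D=np.load(n+'.npz'); C=(cam('wrist')[0],D['t'],D['R']); W=cloud(C,D['d'])
    print(n)
    for v in range(180,262,6): print(v,[ (W[v,u].round(0).astype(int).tolist() if D['d'][v,u]>0 else None) for u in (235,246,255,264,275)])
im=np.load('w5.npz')['im']; save(cv2.resize(im[170:270,200:310],None,fx=6,fy=6,interpolation=cv2.INTER_CUBIC),'c5.png')
im=np.load('w3.npz')['im']; save(cv2.resize(im[170:270,200:310],None,fx=6,fy=6,interpolation=cv2.INTER_CUBIC),'c3.png')
im,d=r.get_image('scene');np.savez('s2.npz',im=im,d=d); save(cv2.resize(im[130:230,220:380],None,fx=5,fy=5,interpolation=cv2.INTER_CUBIC)[:, :800],'s2.png')
E
```

```text
w2
180 [[561, -237, 13], [577, -237, 15], [591, -229, 59], [605, -239, 14], [622, -239, 15]]
186 [[560, -246, 14], [577, -247, 15], [591, -237, 58], [605, -248, 16], [621, -248, 16]]
192 [[559, -256, 14], [576, -256, 15], [590, -257, 15], [604, -257, 14], [621, -258, 14]]
198 [[559, -265, 14], [576, -266, 14], [590, -267, 14], [604, -267, 15], [621, -268, 13]]
204 [[558, -275, 13], [575, -276, 14], [590, -275, 18], [604, -277, 14], [621, -278, 14]]
210 [[558, -284, 15], [575, -284, 18], [589, -278, 40], [603, -287, 13], [621, -288, 13]]
216 [[557, -295, 12], [576, -280, 57], [589, -281, 57], [602, -282, 56], [620, -298, 14]]
222 [[556, -305, 14], [576, -289, 59], [589, -289, 59], [601, -290, 60], [620, -308, 15]]
228 [[556, -315, 16], [573, -316, 14], [588, -317, 14], [602, -318, 14], [620, -318, 14]]
234 [[554, -332, 0], [572, -332, 0], [587, -333, 1], [602, -333, 1], [621, -334, 1]]
240 [[553, -342, 1], [572, -343, 1], [587, -343, 1], [602, -344, 2], [620, -345, 1]]
246 [[553, -353, 2], [571, -354, 0], [586, -354, 2], [602, -356, -1], [620, -356, 0]]
252 [[552, -364, 1], [570, -366
[... 1968 characters left out ...]
[586, -210, 56], [592, -209, 59], [599, -226, 15], [608, -226, 14]]
222 [[575, -230, 14], [586, -209, 71], [592, -210, 67], [597, -209, 71], [608, -232, 14]]
228 [[574, -235, 14], [587, -209, 80], [592, -211, 76], [597, -210, 79], [608, -237, 15]]
234 [[574, -240, 15], [587, -209, 89], [592, -211, 85], [597, -209, 89], [608, -242, 14]]
240 [[581, -209, 96], [587, -209, 96], [592, -211, 93], [596, -210, 96], [607, -248, 14]]
246 [[586, -187, 148], [590, -187, 149], [592, -211, 100], [595, -187, 149], [599, -188, 147]]
252 [[587, -187, 153], [590, -187, 152], [592, -211, 106], [595, -187, 152], [598, -187, 152]]
258 [[587, -187, 156], [590, -187, 156], None, [595, -187, 157], [598, -187, 156]]
```

View pics/c5.png

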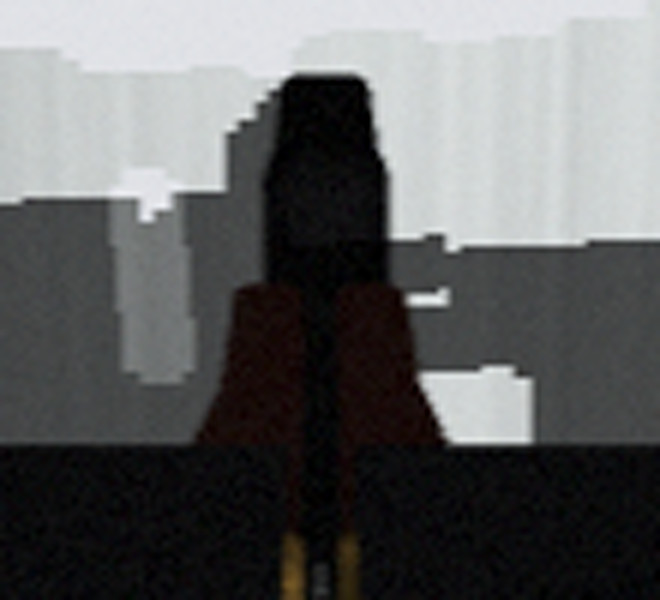

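View pics/s2.png

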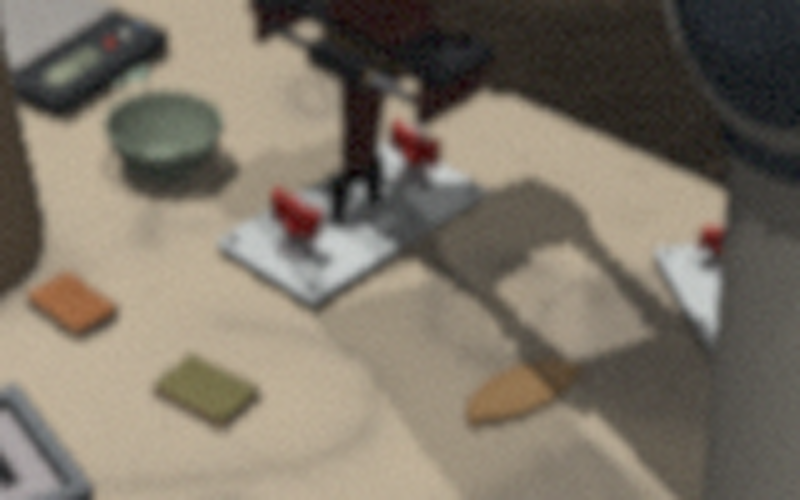

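View pics/c3.png

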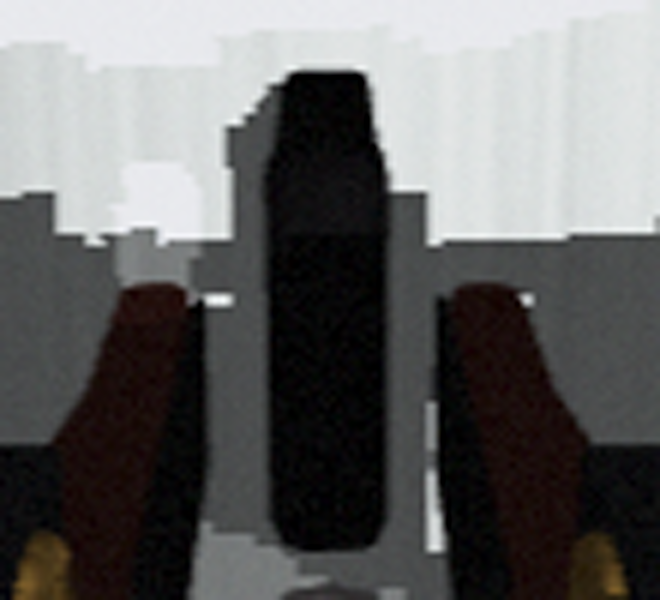

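The depth says the visible fingertips end about 35 mm higher than the reported TCP, and the body's lower edge shows the same offset. I'll check this against the scene camera and r.tcp_to_grasp.

```bash
python3 - <<'E'
from h import *
print('tcp_to_grasp',r.tcp_to_grasp, [a for a in dir(r) if not a.startswith('_')])
D=np.load('s2.npz'); C=cam('scene'); W=cloud(C,D['d'])
# column through fingers: crop (360,130)->(292,156)
for v in range(140,174,2): print(v,[W[v,u].round(0).tolist() for u in (290,292,294)], D['im'][v,292])
print(proj(C,[590,-220,29]),proj(C,[590,-220,64]))
E
```

```text
tcp_to_grasp 18.700000000000003 ['MotionError', 'camera_info', 'find_in', 'get_image', 'get_state', 'sign_off', 'spot_point', 'tcp_to_grasp', 'trace']
140 [[586.0, -199.0, 164.0], [579.0, -202.0, 166.0], [571.0, -202.0, 169.0]] [36 32 29]
142 [[577.0, -188.0, 165.0], [569.0, -189.0, 168.0], [566.0, -196.0, 166.0]] [33 32 36]
144 [[577.0, -189.0, 156.0], [567.0, -187.0, 161.0], [564.0, -194.0, 159.0]] [41 35 30]
146 [[576.0, -189.0, 149.0], [567.0, -188.0, 153.0], [560.0, -190.0, 155.0]] [47 44 38]
148 [[596.0, -215.0, 121.0], [584.0, -212.0, 127.0], [576.0, -212.0, 130.0]] [37 31 26]
150 [[592.0, -211.0, 116.0], [584.0, -212.0, 118.0], [576.0, -213.0, 122.0]] [39 25 19]
152 [[590.0, -209.0, 109.0], [583.0, -212.0, 110.0], [580.0, -219.0, 108.0]] [41 26 22]
154 [[590.0, -210.0, 100.0], [580.0, -208.0, 106.0], [581.0, -222.0, 98.0]] [35 19 14]
156 [[589.0, -209.0, 93.0], [580.0, -209.0, 96.0], [580.0, -221.0, 91.0]] [39 26 27]
158 [[590.0, -211.0, 82.0], [581.0, -211.0, 86.0], [582.0, -225.0, 79.0]] [34 19 15]
160 [[588.0, -209.0, 76.0], [584.0, -216.0, 74.0], [583.0, -227.0, 69.0]] [40 25 28]
162 [[589.0, -211.0, 66.0], [581.0, -213.0, 68.0], [587.0, -234.0, 55.0]] [35 24 19]
164 [[587.0, -210.0, 58.0], [585.0, -220.0, 54.0], [585.0, -231.0, 49.0]] [26 17 19]
166 [[586.0, -210.0, 49.0], [612.0, -256.0, 14.0], [590.0, -239.0, 34.0]] [71 74 74]
168 [[610.0, -241.0, 13.0], [603.0, -245.0, 14.0], [586.0, -235.0, 28.0]] [120 121 119]
170 [[601.0, -231.0, 13.0], [595.0, -235.0, 15.0], [586.0, -236.0, 18.0]] [87 93 90]
172 [[593.0, -221.0, 13.0], [588.0, -226.0, 13.0], [582.0, -231.0, 14.0]] [72 75 74]
(np.float64(290.71411201352316), np.float64(168.99698352048486)) (np.float64(291.2547455710628), np.float64(161.21359335490047))
```

Both cameras agree: the real fingertips sit about 35 mm above the reported TCP (tips at 63 with the TCP at 29), sideways correct. So I'll treat tip z as eef z + 34.5 and aim for eef z of about -2 to grip the bar.

Request:
{"op": "apply_moves", "data": {"newtons": 50, "steps": [{"tx": 0, "ty": 0, "tz": 0, "rx": 0, "ry": 0, "rz": 0, "jaw": 0.55}, {"tx": 0, "ty": 0, "tz": 0, "rx": 0, "ry": 0, "rz": 0, "jaw": 0.55}, {"tx": 0, "ty": 0, "tz": 0, "rx": 0, "ry": 0, "rz": 0, "jaw": 0.55}, {"tx": 0, "ty": 0, "tz": 0, "rx": 0, "ry": 0, "rz": 0, "jaw": 0.55}, {"tx": 0, "ty": 0, "tz": 0, "rx": 0, "ry": 0, "rz": 0, "jaw": 0.55}, {"tx": 0, "ty": 0, "tz": 0, "rx": 0, "ry": 0, "rz": 0, "jaw": 0.55}, {"tx": 0, "ty": 0, "tz": 0.9, "rx": 0, "ry": 0, "rz": 0, "jaw": 0.55}, {"tx": 0, "ty": 0, "tz": 0.9, "rx": 0, "ry": 0, "rz": 0, "jaw": 0.55}, {"tx": 0, "ty": 0, "tz": 0.8, "rx": 0, "ry": 0, "rz": 0, "jaw": 0.55}, {"tx": 0, "ty": 0, "tz": 0.5, "rx": 0, "ry": 0, "rz": 0, "jaw": 0.55}]}}

```text
time_s: 9.83
eef_pos: [589.2, -220.1, -4.4]
orientation: [-2.276, -2.162, 0.002]
wrist_force: [-0.9, 0.4, 0.3]
gripper_width: 0.55
```

Request:
{"op": "apply_moves", "data": {"newtons": 50, "steps": [{"tx": 0, "ty": 0, "tz": 0, "rx": 0, "ry": 0, "rz": 0, "jaw": 0}, {"tx": 0, "ty": 0, "tz": 0, "rx": 0, "ry": 0, "rz": 0, "jaw": 0}, {"tx": 0, "ty": 0, "tz": 0, "rx": 0, "ry": 0, "rz": 0, "jaw": 0}, {"tx": 0, "ty": 0, "tz": 0, "rx": 0, "ry": 0, "rz": 0, "jaw": 0}, {"tx": 0, "ty": 0, "tz": 0, "rx": 0, "ry": 0, "rz": 0, "jaw": 0}, {"tx": 0, "ty": 0, "tz": 0, "rx": 0, "ry": 0, "rz": 0, "jaw": 0}, {"tx": 0, "ty": 0, "tz": 0, "rx": 0, "ry": 0, "rz": 0, "jaw": 0}, {"tx": 0, "ty": 0, "tz": 0, "rx": 0, "ry": 0, "rz": 0, "jaw": 0}, {"tx": 0, "ty": 0, "tz": 0, "rx": 0, "ry": 0, "rz": 0, "jaw": 0}, {"tx": 0, "ty": 0, "tz": 0, "rx": 0, "ry": 0, "rz": 0, "jaw": 0}]}}

```text
time_s: 10.67
eef_pos: [590.7, -220.6, -1.4]
orientation: [2.277, 2.163, 0.001]
wrist_force: [1.6, 0.7, 3.9]
gripper_width: 0.152
```

Gripped, with an opening of 13.4 mm. Lifting.

Request:
{"op": "apply_moves", "data": {"newtons": 50, "steps": [{"tx": 0, "ty": 0, "tz": 0, "rx": 0, "ry": 0, "rz": 0, "jaw": 0}, {"tx": 0, "ty": 0, "tz": -0.5, "rx": 0, "ry": 0, "rz": 0, "jaw": 0}, {"tx": 0, "ty": 0, "tz": -1, "rx": 0, "ry": 0, "rz": 0, "jaw": 0}, {"tx": 0, "ty": 0, "tz": -1.5, "rx": 0, "ry": 0, "rz": 0, "jaw": 0}, {"tx": 0, "ty": 0, "tz": -2, "rx": 0, "ry": 0, "rz": 0, "jaw": 0}, {"tx": 0, "ty": 0, "tz": -2, "rx": 0, "ry": 0, "rz": 0, "jaw": 0}, {"tx": 0, "ty": 0, "tz": -2, "rx": 0, "ry": 0, "rz": 0, "jaw": 0}, {"tx": 0, "ty": 0, "tz": -2, "rx": 0, "ry": 0, "rz": 0, "jaw": 0}, {"tx": 0, "ty": 0, "tz": -1, "rx": 0, "ry": 0, "rz": 0, "jaw": 0}, {"tx": 0, "ty": 0, "tz": 0, "rx": 0, "ry": 0, "rz": 0, "jaw": 0}]}}

```text
time_s: 11.5
eef_pos: [591.1, -220.9, 121.0]
orientation: [2.275, 2.162, 0.002]
wrist_force: [0.4, -0.1, -5.3]
gripper_width: 0.156
```

```bash
python3 look.py w6; python3 plan.py 553 246.7 118 73.2; python3 - <<'E'
from fit import *
wfl('w6',cam('wrist'),(150,60,360,240),138-0)
E
```

```text
[ 591.1 -220.9  121. ] 87.07 11.5 [ 0.4 -0.1 -5.3] 0.15620775384548963
now [ 590.5 -220.7  118.8] yaw 87.07 tool z [ 0.001 -0.001 -1.   ] t 11.55 F [-0.3 -0.4 -6.4] w 0.154
shift cm (tool now) [46.488 -6.135  0.048] rz total 0.2421
red 119 c [ 594.3 -147.3] sz [ 3.2 13.9] a 87.1 z [160.9 162.3 163.5]
red 1553 c [ 594.1 -154.9] sz [10.7 44.5] a 87.1 z [179.4 181.  182.3]
red 18 c [ 594.6 -164. ] sz [0.8 6.3] a 87.7 z [161.4 162.3 163. ]
blk 85 c [ 555.5 -129.7] sz [5.9 5.3] a 77.0 z [136.3 137.8 138.9]
blk 14 c [ 603.5 -150.6] sz [0.  6.5] a 87.1 z [178.5 179.3 179.9]
blk 78 c [ 597.2 -164.2] sz [ 3.9 25.9] a 79.3 z [136.1 161.6 163.5]
blk 1828 c [ 591.4 -214. ] sz [36.2 46.5] a 86.7 z [142.9 177.9 184. ]
blk 18 c [ 624.8 -221.9] sz [2.2 6.3] a 0.9 z [135.9 136.8 138.2]
flange ((592.7891235351562, -176.91009521484375), (109.826416015625, 98.39469146728516), 87.1264877319336) z 136.61569681482965
```

View pics/w6.png

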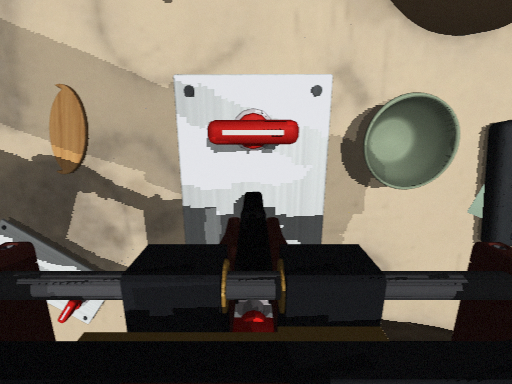

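The cover is held squarely: flange at z 137, yaw 87.1°, centre under the TCP, about 5.5 N of weight. I'll carry it to the box.

Request:
{"op": "apply_moves", "data": {"steps": [{"tx": 1.5, "ty": -0.35, "tz": 0, "rx": 0, "ry": 0, "rz": 0, "jaw": 0}, {"tx": 2.5, "ty": -0.35, "tz": 0, "rx": 0, "ry": 0, "rz": 0, "jaw": 0}, {"tx": 3, "ty": -0.35, "tz": 0, "rx": 0, "ry": 0, "rz": 0, "jaw": 0}, {"tx": 3, "ty": -0.35, "tz": 0, "rx": 0, "ry": 0, "rz": 0, "jaw": 0}, {"tx": 3, "ty": -0.35, "tz": 0, "rx": 0, "ry": 0, "rz": 0, "jaw": 0}, {"tx": 3, "ty": -0.35, "tz": 0, "rx": 0, "ry": 0, "rz": 0, "jaw": 0}, {"tx": 3, "ty": -0.35, "tz": 0, "rx": 0, "ry": 0, "rz": 0, "jaw": 0}, {"tx": 3, "ty": -0.35, "tz": 0, "rx": 0, "ry": 0, "rz": 0, "jaw": 0}, {"tx": 3, "ty": -0.35, "tz": 0, "rx": 0, "ry": 0, "rz": 0, "jaw": 0}, {"tx": 3, "ty": -0.35, "tz": 0, "rx": 0, "ry": 0, "rz": 0, "jaw": 0}]}}

```text
time_s: 12.38
eef_pos: [567.7, 62.8, 115.5]
orientation: [-2.275, -2.162, 0.005]
wrist_force: [-0.0, 0.7, -5.1]
gripper_width: 0.152
```

Request:
{"op": "apply_moves", "data": {"steps": [{"tx": 3, "ty": -0.35, "tz": 0, "rx": 0, "ry": 0, "rz": 0, "jaw": 0}, {"tx": 3, "ty": -0.35, "tz": 0, "rx": 0, "ry": 0, "rz": 0, "jaw": 0}, {"tx": 3, "ty": -0.35, "tz": 0, "rx": 0, "ry": 0, "rz": 0, "jaw": 0}, {"tx": 3, "ty": -0.35, "tz": 0, "rx": 0, "ry": 0, "rz": 0, "jaw": 0}, {"tx": 3, "ty": -0.35, "tz": 0, "rx": 0, "ry": 0, "rz": 0, "jaw": 0}, {"tx": 2, "ty": -0.35, "tz": 0, "rx": 0, "ry": 0, "rz": 0, "jaw": 0}, {"tx": 1, "ty": -0.35, "tz": 0, "rx": 0, "ry": 0, "rz": 0, "jaw": 0}, {"tx": 0.5, "ty": -0.18, "tz": 0, "rx": 0, "ry": 0, "rz": 0, "jaw": 0}, {"tx": 0, "ty": 0, "tz": 0, "rx": 0, "ry": 0, "rz": 0.12, "jaw": 0}, {"tx": 0, "ty": 0, "tz": 0, "rx": 0, "ry": 0, "rz": 0.12, "jaw": 0}]}}

```text
time_s: 13.22
eef_pos: [552.0, 246.3, 116.8]
orientation: [2.525, 1.869, -0.004]
wrist_force: [-0.7, -0.2, -5.1]
gripper_width: 0.158
```

```bash
python3 look.py w7; python3 plan.py 553 246.8 118 73.15; python3 - <<'E'
from h import *
im,d=r.get_image('top'); save(cv2.resize(im[120:250,100:260],None,fx=5,fy=5,interpolation=cv2.INTER_CUBIC)[:600],'t2.png')
im,d=r.get_image('scene'); save(cv2.resize(im[160:290,130:280],None,fx=5,fy=5,interpolation=cv2.INTER_CUBIC)[:600],'s3.png')
E
python3 plan.py 553 246.8 118 73.15
```

```text
[552.  246.3 116.8] 73.02 13.2167 [-0.7 -0.2 -5.1] 0.15810675251921696
now [552.2 245.9 117. ] yaw 72.54 tool z [-0.002 -0.001 -1.   ] t 13.27 F [ 0.1 -0.9 -6.7] w 0.156
shift cm (tool now) [ 0.106  0.05  -0.105] rz total -0.0106
now [552.4 245.9 117.3] yaw 73.44 tool z [-0.001 -0.001 -1.   ] t 13.37 F [ 0.2  0.1 -6.8] w 0.154
shift cm (tool now) [ 0.103  0.029 -0.073] rz total 0.0051
```

View pics/w7.png

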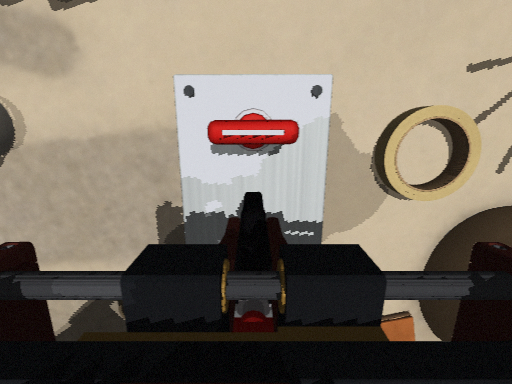

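View pics/s3.png

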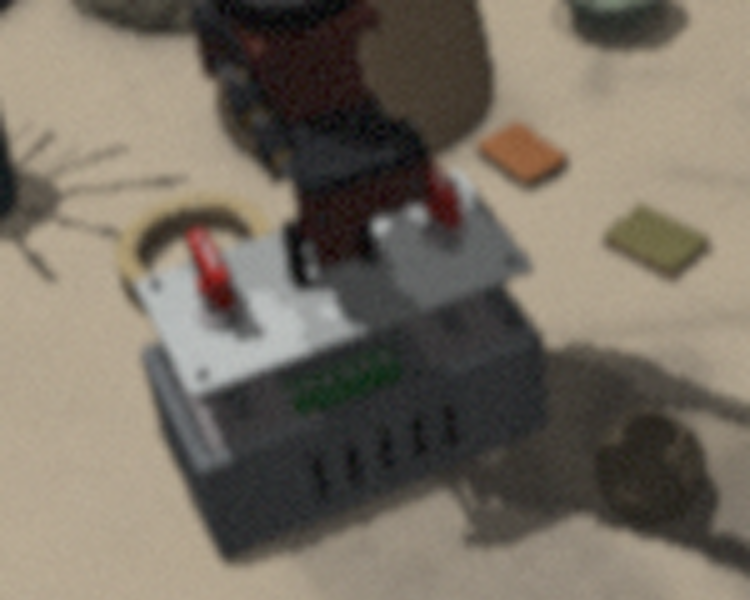

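The wrist and scene views show the cover level and aligned above the box. The scene crop has its wings at (210,270) and (440,200) over the opening. A 1 mm correction, then down.

Request:
{"op": "apply_moves", "data": {"steps": [{"tx": 0.1, "ty": 0.03, "tz": 0.5, "rx": 0, "ry": 0, "rz": 0, "jaw": 0}, {"tx": 0, "ty": 0, "tz": 0.6, "rx": 0, "ry": 0, "rz": 0, "jaw": 0}, {"tx": 0, "ty": 0, "tz": 0.6, "rx": 0, "ry": 0, "rz": 0, "jaw": 0}, {"tx": 0, "ty": 0, "tz": 0.6, "rx": 0, "ry": 0, "rz": 0, "jaw": 0}, {"tx": 0, "ty": 0, "tz": 0.6, "rx": 0, "ry": 0, "rz": 0, "jaw": 0}, {"tx": 0, "ty": 0, "tz": 0.5, "rx": 0, "ry": 0, "rz": 0, "jaw": 0}, {"tx": 0, "ty": 0, "tz": 0.3, "rx": 0, "ry": 0, "rz": 0, "jaw": 0}, {"tx": 0, "ty": 0, "tz": 0.2, "rx": 0, "ry": 0, "rz": 0, "jaw": 0}, {"tx": 0, "ty": 0, "tz": 0.1, "rx": 0, "ry": 0, "rz": 0, "jaw": 0}, {"tx": 0, "ty": 0, "tz": 0.0, "rx": 0, "ry": 0, "rz": 0, "jaw": 0}]}}

```text
time_s: 14.2
eef_pos: [553.3, 247.9, 78.0]
orientation: [-2.52, -1.876, 0.0]
wrist_force: [-0.1, -0.0, -6.5]
gripper_width: 0.156
```

Request:
{"op": "apply_moves", "data": {"steps": [{"tx": 0, "ty": 0, "tz": 0.2, "rx": 0, "ry": 0, "rz": 0, "jaw": 0}, {"tx": 0, "ty": 0, "tz": 0.2, "rx": 0, "ry": 0, "rz": 0, "jaw": 0}, {"tx": 0, "ty": 0, "tz": 0.1, "rx": 0, "ry": 0, "rz": 0, "jaw": 0}, {"tx": 0, "ty": 0, "tz": 0, "rx": 0, "ry": 0, "rz": 0, "jaw": 0}, {"tx": 0, "ty": 0, "tz": 0, "rx": 0, "ry": 0, "rz": 0, "jaw": 0}, {"tx": 0, "ty": 0, "tz": 0, "rx": 0, "ry": 0, "rz": 0, "jaw": 0}, {"tx": 0, "ty": 0, "tz": 0, "rx": 0, "ry": 0, "rz": 0, "jaw": 0}, {"tx": 0, "ty": 0, "tz": 0, "rx": 0, "ry": 0, "rz": 0, "jaw": 0}, {"tx": 0, "ty": 0, "tz": 0, "rx": 0, "ry": 0, "rz": 0, "jaw": 0}, {"tx": 0, "ty": 0, "tz": 0, "rx": 0, "ry": 0, "rz": 0, "jaw": 0}]}}

```text
time_s: 15.03
eef_pos: [553.3, 247.9, 73.1]
orientation: [2.52, 1.876, 0.0]
wrist_force: [-0.0, -0.0, -6.1]
gripper_width: 0.155
```

```bash
python3 plan.py 553 246.8 70 73.15
```

```text
now [553.3 247.9  73.1] yaw 73.33 tool z [ 0.  0. -1.] t 15.03 F [-0.  -0.  -6.1] w 0.155
shift cm (tool now) [-0.113 -0.     0.313] rz total 0.0031
```

Request:
{"op": "apply_moves", "data": {"steps": [{"tx": -0.1, "ty": 0, "tz": 0.1, "rx": 0, "ry": 0, "rz": 0, "jaw": 0}, {"tx": 0, "ty": 0, "tz": 0.1, "rx": 0, "ry": 0, "rz": 0, "jaw": 0}, {"tx": 0, "ty": 0, "tz": 0.1, "rx": 0, "ry": 0, "rz": 0, "jaw": 0}, {"tx": 0, "ty": 0, "tz": 0.05, "rx": 0, "ry": 0, "rz": 0, "jaw": 0}, {"tx": 0, "ty": 0, "tz": 0.05, "rx": 0, "ry": 0, "rz": 0, "jaw": 0}, {"tx": 0, "ty": 0, "tz": 0, "rx": 0, "ry": 0, "rz": 0, "jaw": 0}, {"tx": 0, "ty": 0, "tz": 0, "rx": 0, "ry": 0, "rz": 0, "jaw": 0}, {"tx": 0, "ty": 0, "tz": 0, "rx": 0, "ry": 0, "rz": 0, "jaw": 0}, {"tx": 0, "ty": 0, "tz": 0, "rx": 0, "ry": 0, "rz": 0, "jaw": 0}, {"tx": 0, "ty": 0, "tz": 0, "rx": 0, "ry": 0, "rz": 0, "jaw": 0}]}}

```text
time_s: 15.87
eef_pos: [553.0, 246.9, 69.6]
orientation: [2.52, 1.876, 0.0]
wrist_force: [-3.8, -1.9, 0.4]
gripper_width: 0.152
```

The weight is off and z matches the seated height. Releasing and rising to look.

Request:
{"op": "apply_moves", "data": {"steps": [{"tx": 0, "ty": 0, "tz": 0, "rx": 0, "ry": 0, "rz": 0, "jaw": 0.45}, {"tx": 0, "ty": 0, "tz": 0, "rx": 0, "ry": 0, "rz": 0, "jaw": 0.45}, {"tx": 0, "ty": 0, "tz": 0, "rx": 0, "ry": 0, "rz": 0, "jaw": 0.45}, {"tx": 0, "ty": 0, "tz": 0, "rx": 0, "ry": 0, "rz": 0, "jaw": 0.45}, {"tx": 0, "ty": 0, "tz": -0.5, "rx": 0, "ry": 0, "rz": 0, "jaw": 0.45}, {"tx": 0, "ty": 0, "tz": -1.5, "rx": 0, "ry": 0, "rz": 0, "jaw": 0.45}, {"tx": 0, "ty": 0, "tz": -3, "rx": 0, "ry": 0, "rz": 0, "jaw": 0.45}, {"tx": 0, "ty": 0, "tz": -3, "rx": 0, "ry": 0, "rz": 0, "jaw": 0.45}, {"tx": 0, "ty": 0, "tz": -3, "rx": 0, "ry": 0, "rz": 0, "jaw": 0.45}, {"tx": 0, "ty": 0, "tz": -3, "rx": 0, "ry": 0, "rz": 0, "jaw": 0.45}]}}

```text
time_s: 16.7
eef_pos: [552.9, 246.9, 210.9]
orientation: [2.52, 1.876, 0.001]
wrist_force: [0.6, 0.3, -1.0]
gripper_width: 0.448
```

```bash
python3 look.py w8 stud_a_wing cover_handle; python3 - <<'E'
from fit import *
C=cam('wrist'); wfl('w8',C,(180,60,330,235),85)
im,d=r.get_image('scene'); save(cv2.resize(im[160:290,130:280],None,fx=5,fy=5,interpolation=cv2.INTER_CUBIC)[:600],'s4.png')
E
```

```text
[552.9 246.9 210.9] 73.33 16.7 [ 0.6  0.3 -1. ] 0.4476655788323925
stud_a_wing [253. 127.] 0.91 [571.8 310.  130.2]
cover_handle [249. 186.] 0.96 [550.5 253.3 128.6]
red 409 c [571.8 312.1] sz [14.  43.4] a 73.3 z [111.1 129.7 131.1]
blk 650 c [549.8 240.5] sz [63.8 24.4] a 85.0 z [ 85.3 128.6 130.1]
blk 435 c [509.4 240.6] sz [69.3 24.6] a 54.0 z [ 79.8 252.1 269.2]
blk 320 c [582.9 219.9] sz [16.  65.7] a 6.3 z [ 84.9 256.5 270. ]
blk 168 c [534.3 187. ] sz [13.1 34.8] a 72.1 z [ 84.9  89.5 108.6]
blk 13 c [560.2 177.1] sz [8.2 2.7] a 76.6 z [83.5 85.3 86. ]
flange ((561.8898315429688, 281.63714599609375), (134.85977172851562, 104.4858627319336), 72.68989562988281) z 85.29641009740467
```

View pics/w8.png

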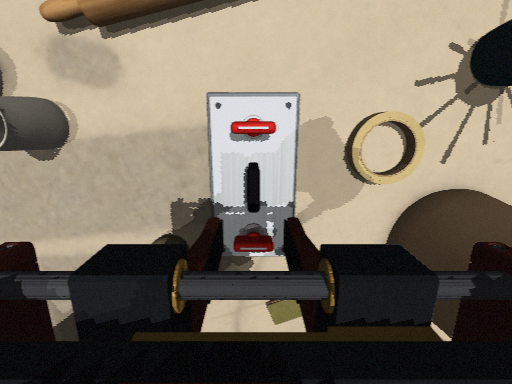

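View pics/s4.png

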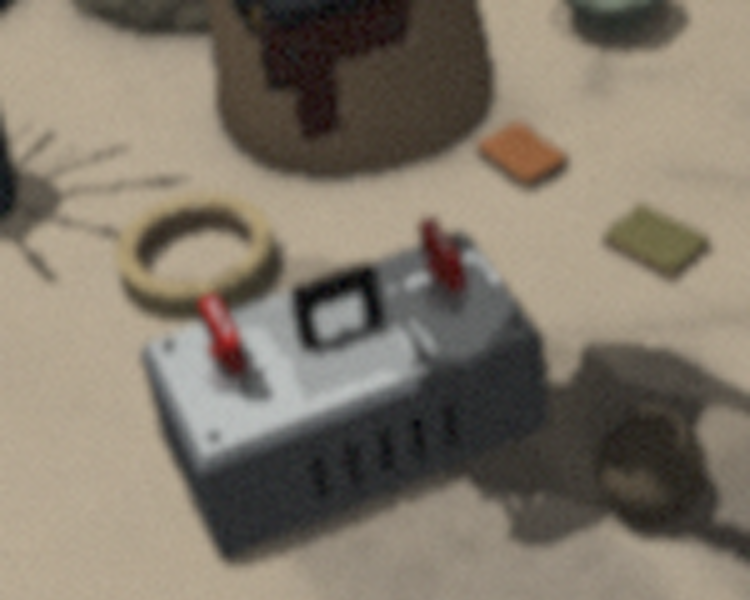

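The cover is home: flange top at z 85.3, square in the scene crop with no gap. The wings are at (253,127) and (253,243), and a is at (571.8, 311), as expected from the handle. Next I'll go over stud a and turn the gripper.

Request:
{"op": "apply_moves", "data": {"steps": [{"tx": 1.5, "ty": 0, "tz": 0, "rx": 0, "ry": 0, "rz": 0, "jaw": 0.38}, {"tx": 2, "ty": 0, "tz": 0, "rx": 0, "ry": 0, "rz": 0, "jaw": 0.38}, {"tx": 2, "ty": 0, "tz": 0, "rx": 0, "ry": 0, "rz": 0, "jaw": 0.38}, {"tx": 1.1, "ty": 0, "tz": 0, "rx": 0, "ry": 0, "rz": 0, "jaw": 0.38}, {"tx": 0, "ty": 0, "tz": 0, "rx": 0, "ry": 0, "rz": -0.12, "jaw": 0.38}, {"tx": 0, "ty": 0, "tz": 0, "rx": 0, "ry": 0, "rz": -0.12, "jaw": 0.38}, {"tx": 0, "ty": 0, "tz": 0, "rx": 0, "ry": 0, "rz": -0.12, "jaw": 0.38}, {"tx": 0, "ty": 0, "tz": 0, "rx": 0, "ry": 0, "rz": -0.12, "jaw": 0.38}, {"tx": 0, "ty": 0, "tz": 0, "rx": 0, "ry": 0, "rz": -0.12, "jaw": 0.38}, {"tx": 0, "ty": 0, "tz": 0, "rx": 0, "ry": 0, "rz": -0.12, "jaw": 0.38}]}}

```text
time_s: 17.73
eef_pos: [571.3, 309.9, 206.5]
orientation: [-1.689, -2.647, 0.005]
wrist_force: [0.5, -0.2, 0.2]
gripper_width: 0.382
```

Request:
{"op": "apply_moves", "data": {"steps": [{"tx": 0, "ty": 0, "tz": 0, "rx": 0, "ry": 0, "rz": -0.12, "jaw": 0.38}, {"tx": 0, "ty": 0, "tz": 0, "rx": 0, "ry": 0, "rz": -0.12, "jaw": 0.38}, {"tx": 0, "ty": 0, "tz": 0, "rx": 0, "ry": 0, "rz": -0.12, "jaw": 0.38}, {"tx": 0, "ty": 0, "tz": 0, "rx": 0, "ry": 0, "rz": -0.12, "jaw": 0.38}, {"tx": 0, "ty": 0, "tz": 0, "rx": 0, "ry": 0, "rz": -0.12, "jaw": 0.38}, {"tx": 0, "ty": 0, "tz": 0, "rx": 0, "ry": 0, "rz": -0.12, "jaw": 0.38}, {"tx": 0, "ty": 0, "tz": 1, "rx": 0, "ry": 0, "rz": -0.12, "jaw": 0.38}, {"tx": 0, "ty": 0, "tz": 3, "rx": 0, "ry": 0, "rz": 0, "jaw": 0.38}, {"tx": 0, "ty": 0, "tz": 3, "rx": 0, "ry": 0, "rz": 0, "jaw": 0.38}, {"tx": 0, "ty": 0, "tz": 1, "rx": 0, "ry": 0, "rz": 0, "jaw": 0.38}]}}

```text
time_s: 18.57
eef_pos: [569.3, 308.9, 121.4]
orientation: [-0.471, -3.098, 0.009]
wrist_force: [-0.5, -0.3, -2.4]
gripper_width: 0.377
```

```bash
python3 look.py w9 stud_a_wing; python3 plan.py 571.9 310.4 72.5 163.2;  python3 - <<'E'
from fit import *
wfl('w9',cam('wrist'),(170,100,335,330),85)
E
```

```text
[569.3 308.9 121.4] 162.71 18.5667 [-0.5 -0.3 -2.4] 0.37739308539436134
stud_a_wing [257. 217.] 0.64 [567.7 312.9 130.1]
now [569.8 309.1 124.1] yaw 162.7 tool z [-0.008 -0.004 -1.   ] t 18.67 F [-0.   0.  -0.8] w 0.379
shift cm (tool now) [-0.19   0.212  5.155] rz total -0.0087
red 20 c [590.9 304.4] sz [8.3 2.6] a 69.6 z [128.6 129.5 130.8]
blk 561 c [513.9 301.2] sz [121.4   5.2] a 73.1 z [44.1 72.1 80.9]
blk 39 c [540.  344.1] sz [5.4 5.1] a 69.6 z [85.8 87.1 88.1]
blk 10823 c [563.  317.3] sz [66.2 49.8] a 72.7 z [173.5 249.6 258.2]
blk 805 c [554.6 257.2] sz [29.  13.7] a 68.6 z [ 92.7 127.8 129.9]
flange ((535.7213134765625, 275.7274169921875), (65.86036682128906, 48.843223571777344), 71.91023254394531) z 85.35169661465346
```

View pics/w9.png

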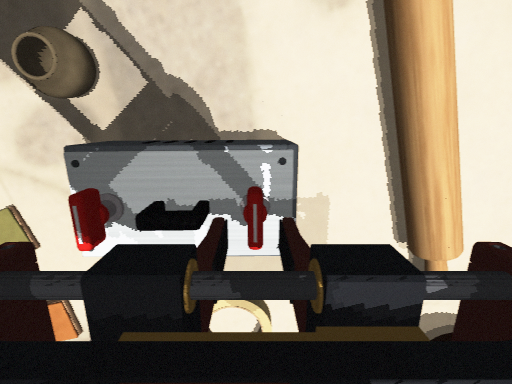

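The fingers at (215,235) and (290,235) straddle the wing at (256,218). A small correction, then down.

Request:
{"op": "apply_moves", "data": {"newtons": 50, "steps": [{"tx": -0.1, "ty": 0.15, "tz": 0, "rx": 0, "ry": 0, "rz": 0, "jaw": 0.38}, {"tx": 0, "ty": 0, "tz": 0, "rx": 0, "ry": 0, "rz": 0, "jaw": 0.38}, {"tx": 0, "ty": 0, "tz": 1, "rx": 0, "ry": 0, "rz": 0, "jaw": 0.38}, {"tx": 0, "ty": 0, "tz": 1.2, "rx": 0, "ry": 0, "rz": 0, "jaw": 0.38}, {"tx": 0, "ty": 0, "tz": 1.2, "rx": 0, "ry": 0, "rz": 0, "jaw": 0.38}, {"tx": 0, "ty": 0, "tz": 1, "rx": 0, "ry": 0, "rz": 0, "jaw": 0.38}, {"tx": 0, "ty": 0, "tz": 0.5, "rx": 0, "ry": 0, "rz": 0, "jaw": 0.38}, {"tx": 0, "ty": 0, "tz": 0.1, "rx": 0, "ry": 0, "rz": 0, "jaw": 0.38}, {"tx": 0, "ty": 0, "tz": 0, "rx": 0, "ry": 0, "rz": 0, "jaw": 0.38}, {"tx": 0, "ty": 0, "tz": 0, "rx": 0, "ry": 0, "rz": 0, "jaw": 0.38}]}}

```text
time_s: 19.5
eef_pos: [573.5, 311.3, 79.5]
orientation: [0.472, 3.105, 0.001]
wrist_force: [-0.7, 0.1, 0.2]
gripper_width: 0.379
```

```bash
python3 look.py w10 stud_a_wing; python3 plan.py 571.9 310.4 72.5 163.2
```

```text
[573.5 311.3  79.5] 162.7 19.5 [-0.7  0.1  0.2] 0.3791126885705157
stud_a_wing [252. 234.] 0.89 [566.  313.  129.8]
stud_a_wing [ 40. 238.] 0.2 [532.5 189.9 125.6]
now [573.7 311.4  80. ] yaw 162.71 tool z [ 0.001  0.001 -1.   ] t 19.6 F [ 0.7 -0.7 -0.2] w 0.383
shift cm (tool now) [ 0.146 -0.155  0.749] rz total -0.0086
```

View pics/w10.png

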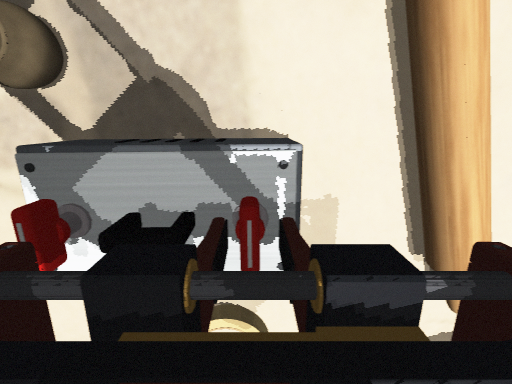

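The wing at (250,234) is between the fingers at (213,240) and (288,240). Correct 1.5 mm, lower 7.5 mm and close.

Request:
{"op": "apply_moves", "data": {"newtons": 55, "steps": [{"tx": 0.15, "ty": -0.14, "tz": 0.35, "rx": 0, "ry": 0, "rz": -0.008, "jaw": 0.38}, {"tx": 0, "ty": 0, "tz": 0.4, "rx": 0, "ry": 0, "rz": 0, "jaw": 0.38}, {"tx": 0, "ty": 0, "tz": 0, "rx": 0, "ry": 0, "rz": 0, "jaw": 0.38}, {"tx": 0, "ty": 0, "tz": 0, "rx": 0, "ry": 0, "rz": 0, "jaw": 0}, {"tx": 0, "ty": 0, "tz": 0, "rx": 0, "ry": 0, "rz": 0, "jaw": 0}, {"tx": 0, "ty": 0, "tz": 0, "rx": 0, "ry": 0, "rz": 0, "jaw": 0}, {"tx": 0, "ty": 0, "tz": 0, "rx": 0, "ry": 0, "rz": 0, "jaw": 0}, {"tx": 0, "ty": 0, "tz": 0, "rx": 0, "ry": 0, "rz": 0, "jaw": 0}, {"tx": 0, "ty": 0, "tz": 0, "rx": 0, "ry": 0, "rz": 0, "jaw": 0}, {"tx": 0, "ty": 0, "tz": 0, "rx": 0, "ry": 0, "rz": 0, "jaw": 0}]}}

```text
time_s: 20.43
eef_pos: [571.4, 310.2, 71.5]
orientation: [-0.46, -3.108, 0.001]
wrist_force: [-0.4, -1.8, 0.2]
gripper_width: 0.205
```

```bash
python3 plan.py 571.9 310.4 55.5 163.2
```

```text
now [571.4 310.2  71.5] yaw 163.16 tool z [-0. -0. -1.] t 20.43 F [-0.4 -1.8  0.2] w 0.205
shift cm (tool now) [-0.037  0.035  1.604] rz total -0.0007
```

Request:
{"op": "apply_moves", "data": {"newtons": 55, "steps": [{"tx": 0, "ty": 0, "tz": 0, "rx": 0, "ry": 0, "rz": 0, "jaw": 0}, {"tx": 0, "ty": 0, "tz": 0, "rx": 0, "ry": 0, "rz": 0, "jaw": 0}, {"tx": 0, "ty": 0, "tz": 0, "rx": 0, "ry": 0, "rz": 0, "jaw": 0}, {"tx": 0, "ty": 0, "tz": 0, "rx": 0, "ry": 0, "rz": 0, "jaw": 0}, {"tx": 0, "ty": 0, "tz": 0, "rx": 0, "ry": 0, "rz": 0, "jaw": 0}, {"tx": 0, "ty": 0, "tz": 0, "rx": 0, "ry": 0, "rz": 0, "jaw": 0}, {"tx": 0, "ty": 0, "tz": 0, "rx": 0, "ry": 0, "rz": 0, "jaw": 0}, {"tx": 0, "ty": 0, "tz": 0, "rx": 0, "ry": 0, "rz": 0, "jaw": 0}, {"tx": 0, "ty": 0, "tz": 0, "rx": 0, "ry": 0, "rz": 0, "jaw": 0}, {"tx": 0, "ty": 0, "tz": 0, "rx": 0, "ry": 0, "rz": 0, "jaw": 0}]}}

```text
time_s: 21.27
eef_pos: [571.5, 310.3, 71.6]
orientation: [-0.46, -3.108, 0.0]
wrist_force: [-2.4, -3.2, 1.4]
gripper_width: 0.205
```

```bash
python3 look.py w11
```

```text
[571.5 310.3  71.6] 163.16 21.2667 [-2.4 -3.2  1.4] 0.204702894165339
```

View pics/w11.png

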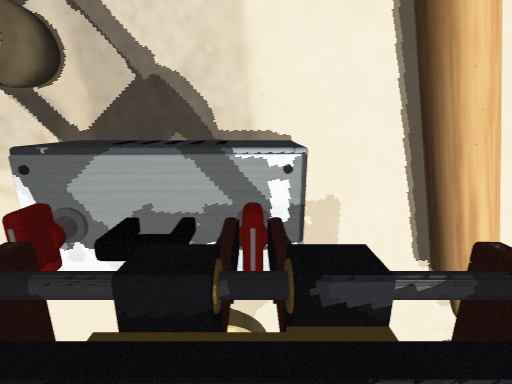

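The grip holds on the wing and its hub at (252,230), 18 mm apart. Pushing in.

Request:
{"op": "apply_moves", "data": {"newtons": 58, "steps": [{"tx": 0, "ty": 0, "tz": 0.3, "rx": 0, "ry": 0, "rz": 0, "jaw": 0}, {"tx": 0, "ty": 0, "tz": 0.3, "rx": 0, "ry": 0, "rz": 0, "jaw": 0}, {"tx": 0, "ty": 0, "tz": 0.3, "rx": 0, "ry": 0, "rz": 0, "jaw": 0}, {"tx": 0, "ty": 0, "tz": 0.3, "rx": 0, "ry": 0, "rz": 0, "jaw": 0}, {"tx": 0, "ty": 0, "tz": 0.3, "rx": 0, "ry": 0, "rz": 0, "jaw": 0}, {"tx": 0, "ty": 0, "tz": 0.15, "rx": 0, "ry": 0, "rz": 0, "jaw": 0}, {"tx": 0, "ty": 0, "tz": 0, "rx": 0, "ry": 0, "rz": 0, "jaw": 0}, {"tx": 0, "ty": 0, "tz": 0, "rx": 0, "ry": 0, "rz": 0, "jaw": 0}, {"tx": 0, "ty": 0, "tz": 0, "rx": 0, "ry": 0, "rz": 0, "jaw": 0}, {"tx": 0, "ty": 0, "tz": 0, "rx": 0, "ry": 0, "rz": 0, "jaw": 0}]}}

```text
time_s: 22.15
eef_pos: [571.6, 310.3, 56.2]
orientation: [0.46, 3.107, 0.001]
wrist_force: [-4.7, -5.0, 7.8]
gripper_width: 0.205
```

Request:
{"op": "apply_moves", "data": {"newtons": 58, "steps": [{"tx": 0, "ty": 0, "tz": 0.15, "rx": 0, "ry": 0, "rz": 0, "jaw": 0}, {"tx": 0, "ty": 0, "tz": 0, "rx": 0, "ry": 0, "rz": 0, "jaw": 0}, {"tx": 0, "ty": 0, "tz": 0, "rx": 0, "ry": 0, "rz": 0, "jaw": 0}, {"tx": 0, "ty": 0, "tz": 0, "rx": 0, "ry": 0, "rz": 0.05, "jaw": 0}, {"tx": 0, "ty": 0, "tz": 0, "rx": 0, "ry": 0, "rz": 0.1, "jaw": 0}, {"tx": 0, "ty": 0, "tz": 0, "rx": 0, "ry": 0, "rz": 0.1, "jaw": 0}, {"tx": 0, "ty": 0, "tz": 0, "rx": 0, "ry": 0, "rz": 0.1, "jaw": 0}, {"tx": 0, "ty": 0, "tz": 0, "rx": 0, "ry": 0, "rz": 0.1, "jaw": 0}, {"tx": 0, "ty": 0, "tz": 0, "rx": 0, "ry": 0, "rz": 0.1, "jaw": 0}, {"tx": 0, "ty": 0, "tz": 0, "rx": 0, "ry": 0, "rz": 0.1, "jaw": 0}]}}

```text
time_s: 22.98
eef_pos: [571.8, 310.5, 54.9]
orientation: [1.434, 2.794, 0.002]
wrist_force: [-2.7, -4.8, 7.6]
gripper_width: 0.204
```

```bash
python3 look.py w12;python3 -c "
from h import *
print(r.get_state()['moment'])"
```

```text
[571.8 310.5  54.9] 125.64 22.9833 [-2.7 -4.8  7.6] 0.2042905616684253
[-0.75031829  0.52347451 -0.00299139]
```

View pics/w12.png

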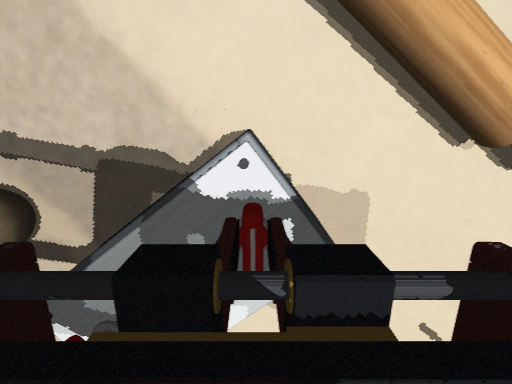

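The wing at (253,235) turns with the fingers. Continuing to a quarter turn.

Request:
{"op": "apply_moves", "data": {"newtons": 58, "steps": [{"tx": 0, "ty": 0, "tz": 0, "rx": 0, "ry": 0, "rz": 0.12, "jaw": 0}, {"tx": 0, "ty": 0, "tz": 0, "rx": 0, "ry": 0, "rz": 0.12, "jaw": 0}, {"tx": 0, "ty": 0, "tz": 0, "rx": 0, "ry": 0, "rz": 0.12, "jaw": 0}, {"tx": 0, "ty": 0, "tz": 0, "rx": 0, "ry": 0, "rz": 0.12, "jaw": 0}, {"tx": 0, "ty": 0, "tz": 0, "rx": 0, "ry": 0, "rz": 0.12, "jaw": 0}, {"tx": 0, "ty": 0, "tz": 0, "rx": 0, "ry": 0, "rz": 0.12, "jaw": 0}, {"tx": 0, "ty": 0, "tz": 0, "rx": 0, "ry": 0, "rz": 0.12, "jaw": 0}, {"tx": 0, "ty": 0, "tz": 0, "rx": 0, "ry": 0, "rz": 0.09, "jaw": 0}, {"tx": 0, "ty": 0, "tz": 0, "rx": 0, "ry": 0, "rz": 0, "jaw": 0}, {"tx": 0, "ty": 0, "tz": 0, "rx": 0, "ry": 0, "rz": 0, "jaw": 0}]}}

```text
time_s: 23.87
eef_pos: [572.2, 310.6, 55.1]
orientation: [2.531, 1.86, 0.004]
wrist_force: [-3.6, -3.9, 8.1]
gripper_width: 0.203
```

```bash
python3 look.py w13;python3 -c "
from h import *
print(r.get_state()['moment'])"
```

```text
[572.2 310.6  55.1] 72.61 23.8667 [-3.6 -3.9  8.1] 0.20330477003391198
[-0.82104454  0.37157307 -0.02765932]
```

View pics/w13.png

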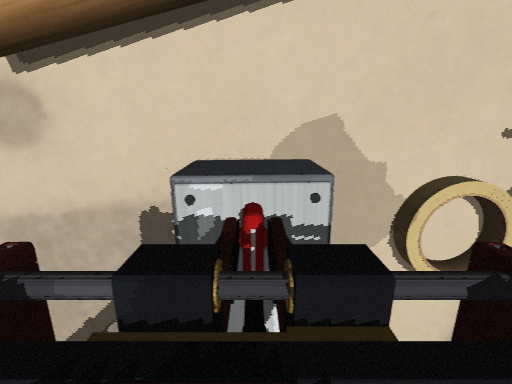

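The wing at (253,225) now lies along the cover's long axis. Releasing and rising.

Request:
{"op": "apply_moves", "data": {"steps": [{"tx": 0, "ty": 0, "tz": 0, "rx": 0, "ry": 0, "rz": 0, "jaw": 0.42}, {"tx": 0, "ty": 0, "tz": 0, "rx": 0, "ry": 0, "rz": 0, "jaw": 0.42}, {"tx": 0, "ty": 0, "tz": 0, "rx": 0, "ry": 0, "rz": 0, "jaw": 0.42}, {"tx": 0, "ty": 0, "tz": 0, "rx": 0, "ry": 0, "rz": 0, "jaw": 0.42}, {"tx": 0, "ty": 0, "tz": -1, "rx": 0, "ry": 0, "rz": 0, "jaw": 0.42}, {"tx": 0, "ty": 0, "tz": -2.5, "rx": 0, "ry": 0, "rz": 0, "jaw": 0.42}, {"tx": 0, "ty": 0, "tz": -3, "rx": 0, "ry": 0, "rz": 0, "jaw": 0.42}, {"tx": 0, "ty": 0, "tz": -3, "rx": 0, "ry": 0, "rz": 0, "jaw": 0.42}, {"tx": 0, "ty": 0, "tz": -3, "rx": 0, "ry": 0, "rz": 0, "jaw": 0.42}, {"tx": 0, "ty": 0, "tz": -3, "rx": 0, "ry": 0, "rz": 0, "jaw": 0.42}]}}

```text
time_s: 24.75
eef_pos: [571.2, 310.4, 210.2]
orientation: [-2.531, -1.861, 0.0]
wrist_force: [0.8, 0.0, 0.1]
gripper_width: 0.416
```

```bash
python3 look.py w14 stud_a_wing cover_handle; python3 - <<'E'
from fit import *
wfl('w14',cam('wrist'),(170,100,335,245),85)
E
python3 plan.py 533.9 183.8 190 73.2
```

```text
[571.2 310.4 210.2] 72.65 24.75 [0.8 0.  0.1] 0.41557067892321353
stud_a_wing [253. 185.] 0.78 [572.3 314.7 120.1]
cover_handle [256. 245.] 0.66 [556.  249.9 129.7]
red 225 c [574.9 312.2] sz [39.4 13. ] a 72.5 z [100.1 118.9 120.3]
blk 254 c [582.8 346.7] sz [  0.6 102.3] a 73.1 z [42.3 65.1 79. ]
blk 13 c [541.  344.3] sz [5.5 3.1] a 53.3 z [86.3 86.9 88.4]
blk 15 c [617. 322.] sz [3.8 4.9] a 7.0 z [85.5 86.6 87.8]
blk 29 c [560.9 301.9] sz [26.5  3. ] a 72.2 z [ 84.6 114.9 116.6]
blk 792 c [535.7 298.7] sz [67.8 34. ] a 39.5 z [ 81.2 256.2 280.5]
blk 62 c [569.9 286.7] sz [ 8.5 22.6] a 35.5 z [ 84.8 118.  120.1]
blk 598 c [599.8 282.6] sz [21.1 67.8] a 8.6 z [ 85.6 263.3 281. ]
blk 461 c [557.3 249.9] sz [42.7 21. ] a 73.3 z [ 84.7 121.9 129.9]
blk 20 c [558.8 349.2] sz [0.9 6. ] a 72.7 z [327.2 328.1 328.9]
blk 17 c [602.7 335.5] sz [0.9 5.3] a 73.6 z [327.2 328.1 329.1]
flange ((571.8308715820312, 313.2249450683594), (69.39189910888672, 103.71488952636719), 73.85612487792969) z 85.3430100120608
now [572.5 311.1 212.8] yaw 72.65 tool z [ 0.006  0.003 -1.   ] t 24.9 F [-1.2 -0.5 -1. ] w 0.422
shift cm (tool now) [-13.313   0.096   2.219] rz total -0.0095
```

View pics/w14.png

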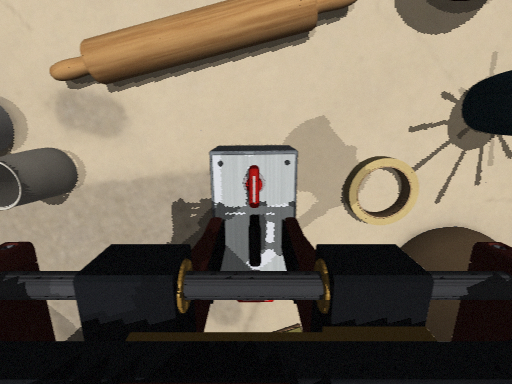

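Stud a is locked: its wing, at (253,185), lies along the cover's x and its top fell from 130 to 119, so about 11 mm in. Now stud b.

Request:
{"op": "apply_moves", "data": {"steps": [{"tx": -2.0, "ty": 0.1, "tz": 0, "rx": 0, "ry": 0, "rz": 0, "jaw": 0.38}, {"tx": -3.0, "ty": 0, "tz": 0, "rx": 0, "ry": 0, "rz": 0, "jaw": 0.38}, {"tx": -3.25, "ty": 0, "tz": 0, "rx": 0, "ry": 0, "rz": 0, "jaw": 0.38}, {"tx": -3, "ty": 0, "tz": 0, "rx": 0, "ry": 0, "rz": 0, "jaw": 0.38}, {"tx": -2, "ty": 0, "tz": 0, "rx": 0, "ry": 0, "rz": 0, "jaw": 0.38}, {"tx": 0, "ty": 0, "tz": 0, "rx": 0, "ry": 0, "rz": -0.12, "jaw": 0.38}, {"tx": 0, "ty": 0, "tz": 0, "rx": 0, "ry": 0, "rz": -0.12, "jaw": 0.38}, {"tx": 0, "ty": 0, "tz": 0, "rx": 0, "ry": 0, "rz": -0.12, "jaw": 0.38}, {"tx": 0, "ty": 0, "tz": 0, "rx": 0, "ry": 0, "rz": -0.12, "jaw": 0.38}, {"tx": 0, "ty": 0, "tz": 0, "rx": 0, "ry": 0, "rz": -0.12, "jaw": 0.38}]}}

```text
time_s: 25.73
eef_pos: [532.3, 183.5, 206.6]
orientation: [-1.86, -2.53, 0.003]
wrist_force: [-0.3, -0.0, -0.4]
gripper_width: 0.379
```

Request:
{"op": "apply_moves", "data": {"steps": [{"tx": 0, "ty": 0, "tz": 0, "rx": 0, "ry": 0, "rz": -0.12, "jaw": 0.38}, {"tx": 0, "ty": 0, "tz": 0, "rx": 0, "ry": 0, "rz": -0.12, "jaw": 0.38}, {"tx": 0, "ty": 0, "tz": 0, "rx": 0, "ry": 0, "rz": -0.12, "jaw": 0.38}, {"tx": 0, "ty": 0, "tz": 1, "rx": 0, "ry": 0, "rz": -0.12, "jaw": 0.38}, {"tx": 0, "ty": 0, "tz": 1.5, "rx": 0, "ry": 0, "rz": -0.12, "jaw": 0.38}, {"tx": 0, "ty": 0, "tz": 2, "rx": 0, "ry": 0, "rz": -0.12, "jaw": 0.38}, {"tx": 0, "ty": 0, "tz": 2, "rx": 0, "ry": 0, "rz": -0.12, "jaw": 0.38}, {"tx": 0, "ty": 0, "tz": 2, "rx": 0, "ry": 0, "rz": -0.12, "jaw": 0.38}, {"tx": 0, "ty": 0, "tz": 0, "rx": 0, "ry": 0, "rz": -0.02, "jaw": 0.38}, {"tx": 0, "ty": 0, "tz": 0, "rx": 0, "ry": 0, "rz": 0, "jaw": 0.38}]}}

```text
time_s: 26.57
eef_pos: [531.5, 183.3, 121.1]
orientation: [-0.462, -3.103, 0.003]
wrist_force: [0.1, 0.1, 0.3]
gripper_width: 0.382
```

```bash
python3 look.py w15 stud_b_wing; python3 plan.py 533.9 183.8 72.5 163.2; python3 - <<'E'
from fit import *
wfl('w15',cam('wrist'),(150,100,420,260),85)
E
```

```text
[531.5 183.3 121.1] 163.06 26.5667 [0.1 0.1 0.3] 0.38233321981750806
stud_b_wing [254. 216.] 0.6 [527.5 185.2 132.4]
now [533.1 183.7 124.3] yaw 162.99 tool z [ 0.001  0.    -1.   ] t 26.67 F [ 0.8 -0.2  1.1] w 0.379
shift cm (tool now) [-0.074  0.029  5.183] rz total -0.0037
red 68 c [519.  186.2] sz [ 5.  11.6] a 66.6 z [129.2 130.1 131.2]
red 51 c [566.2 316.6] sz [20.4  4.2] a 65.7 z [ 99.  100.3 101.2]
red 18 c [523.5 189.8] sz [1.5 5.5] a 73.4 z [129.  130.  130.9]
red 283 c [566.9 298. ] sz [20.6 10.2] a 73.9 z [117.  119.  120.3]
red 33 c [553.1 178.2] sz [8.3 3.3] a 84.6 z [128.7 130.  130.5]
blk 869 c [500.9 259.4] sz [199.7   5.2] a 73.9 z [44.3 72.3 80.7]
blk 41 c [488.9 172.1] sz [5.2 5.3] a 68.1 z [85.8 86.7 87.9]
blk 70 c [516.6 151.2] sz [ 3.8 27.1] a 71.3 z [78.2 80.  83.5]
blk 103 c [523.6 192.6] sz [26.8  6.9] a 12.1 z [ 89.1 118.4 127.5]
blk 210 c [562.8 298.9] sz [ 7.6 25.2] a 7.7 z [ 88.1 103.5 115.4]
blk 1655 c [551.7 246.3] sz [49.6 13.5] a 73.4 z [ 94.2 128.2 130.1]
blk 1717 c [530.5 161.8] sz [14.2 79. ] a 78.5 z [160.8 202.7 247.6]
blk 2316 c [573.9 244.7] sz [152.7  48.2] a 32.6 z [166.  240.8 248.1]
flange ((554.3218383789062, 259.29840087890625), (156.0545654296875, 104.14907836914062), 73.49880981445312) z 85.35015269546048
```

View pics/w15.png

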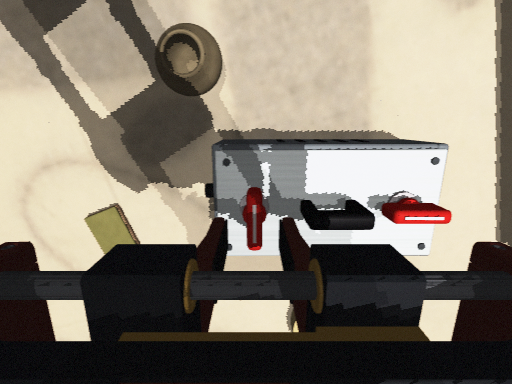

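Stud b's wing at (254,218) is between the fingers. The locked wing a is at (417,212) and the gland at (210,190). The handle fit puts stud b at (532.6, 183.1), so I go straight down.

Request:
{"op": "apply_moves", "data": {"newtons": 58, "steps": [{"tx": 0, "ty": 0.03, "tz": 0.8, "rx": 0, "ry": 0, "rz": 0, "jaw": 0.38}, {"tx": 0, "ty": 0, "tz": 1.2, "rx": 0, "ry": 0, "rz": 0, "jaw": 0.38}, {"tx": 0, "ty": 0, "tz": 1.2, "rx": 0, "ry": 0, "rz": 0, "jaw": 0.38}, {"tx": 0, "ty": 0, "tz": 1, "rx": 0, "ry": 0, "rz": 0, "jaw": 0.38}, {"tx": 0, "ty": 0, "tz": 0.5, "rx": 0, "ry": 0, "rz": 0, "jaw": 0.38}, {"tx": 0, "ty": 0, "tz": 0.4, "rx": 0, "ry": 0, "rz": 0, "jaw": 0.38}, {"tx": 0, "ty": 0, "tz": 0, "rx": 0, "ry": 0, "rz": 0, "jaw": 0.38}, {"tx": 0, "ty": 0, "tz": 0, "rx": 0, "ry": 0, "rz": 0, "jaw": 0.38}, {"tx": 0, "ty": 0, "tz": 0, "rx": 0, "ry": 0, "rz": 0, "jaw": 0.38}, {"tx": 0, "ty": 0, "tz": 0, "rx": 0, "ry": 0, "rz": 0, "jaw": 0.38}]}}

```text
time_s: 27.5
eef_pos: [533.4, 184.0, 73.4]
orientation: [0.46, 3.107, 0.001]
wrist_force: [0.4, 0.1, 0.1]
gripper_width: 0.383
```

```bash
python3 look.py w16; python3 plan.py 533.0 183.4 72.0 163.2
```

```text
[533.4 184.   73.4] 163.16 27.5 [0.4 0.1 0.1] 0.3829769886243643
now [533.4 184.   73.3] yaw 163.16 tool z [ 0.001  0.    -1.   ] t 27.55 F [ 0.7 -0.3 -0.1] w 0.383
shift cm (tool now) [ 0.019 -0.068  0.126] rz total -0.0007
```

View pics/w16.png

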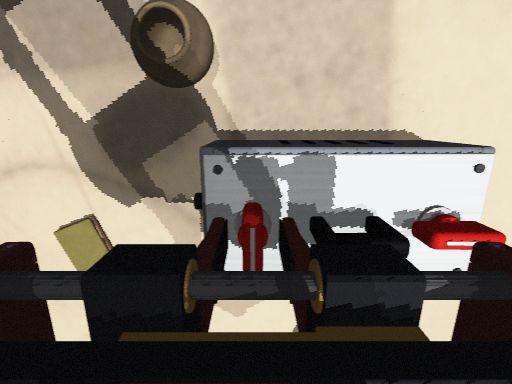

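The fingers straddle the wing at (253,238) and are clear of the handle at (320,235). Close.

Request:
{"op": "apply_moves", "data": {"newtons": 58, "steps": [{"tx": 0, "ty": -0.02, "tz": 0.15, "rx": 0, "ry": 0, "rz": 0, "jaw": 0}, {"tx": 0, "ty": 0, "tz": 0, "rx": 0, "ry": 0, "rz": 0, "jaw": 0}, {"tx": 0, "ty": 0, "tz": 0, "rx": 0, "ry": 0, "rz": 0, "jaw": 0}, {"tx": 0, "ty": 0, "tz": 0, "rx": 0, "ry": 0, "rz": 0, "jaw": 0}, {"tx": 0, "ty": 0, "tz": 0, "rx": 0, "ry": 0, "rz": 0, "jaw": 0}, {"tx": 0, "ty": 0, "tz": 0, "rx": 0, "ry": 0, "rz": 0, "jaw": 0}, {"tx": 0, "ty": 0, "tz": 0, "rx": 0, "ry": 0, "rz": 0, "jaw": 0}, {"tx": 0, "ty": 0, "tz": 0, "rx": 0, "ry": 0, "rz": 0, "jaw": 0}, {"tx": 0, "ty": 0, "tz": 0, "rx": 0, "ry": 0, "rz": 0, "jaw": 0}, {"tx": 0, "ty": 0, "tz": 0, "rx": 0, "ry": 0, "rz": 0, "jaw": 0}]}}

```text
time_s: 28.38
eef_pos: [532.9, 183.7, 71.0]
orientation: [-0.46, -3.108, -0.0]
wrist_force: [0.5, -0.6, 0.5]
gripper_width: 0.204
```

Request:
{"op": "apply_moves", "data": {"newtons": 58, "steps": [{"tx": 0, "ty": 0, "tz": 0.3, "rx": 0, "ry": 0, "rz": 0, "jaw": 0}, {"tx": 0, "ty": 0, "tz": 0.3, "rx": 0, "ry": 0, "rz": 0, "jaw": 0}, {"tx": 0, "ty": 0, "tz": 0.3, "rx": 0, "ry": 0, "rz": 0, "jaw": 0}, {"tx": 0, "ty": 0, "tz": 0.3, "rx": 0, "ry": 0, "rz": 0, "jaw": 0}, {"tx": 0, "ty": 0, "tz": 0.3, "rx": 0, "ry": 0, "rz": 0, "jaw": 0}, {"tx": 0, "ty": 0, "tz": 0.2, "rx": 0, "ry": 0, "rz": 0, "jaw": 0}, {"tx": 0, "ty": 0, "tz": 0, "rx": 0, "ry": 0, "rz": 0, "jaw": 0}, {"tx": 0, "ty": 0, "tz": 0, "rx": 0, "ry": 0, "rz": 0, "jaw": 0}, {"tx": 0, "ty": 0, "tz": 0, "rx": 0, "ry": 0, "rz": 0, "jaw": 0}, {"tx": 0, "ty": 0, "tz": 0, "rx": 0, "ry": 0, "rz": 0, "jaw": 0}]}}

```text
time_s: 29.22
eef_pos: [533.2, 183.8, 55.2]
orientation: [0.46, 3.107, 0.001]
wrist_force: [-2.6, -0.5, 8.1]
gripper_width: 0.203
```

Request:
{"op": "apply_moves", "data": {"newtons": 58, "steps": [{"tx": 0, "ty": 0, "tz": 0.1, "rx": 0, "ry": 0, "rz": 0, "jaw": 0}, {"tx": 0, "ty": 0, "tz": 0, "rx": 0, "ry": 0, "rz": 0, "jaw": 0}, {"tx": 0, "ty": 0, "tz": 0, "rx": 0, "ry": 0, "rz": 0, "jaw": 0}, {"tx": 0, "ty": 0, "tz": 0, "rx": 0, "ry": 0, "rz": 0.05, "jaw": 0}, {"tx": 0, "ty": 0, "tz": 0, "rx": 0, "ry": 0, "rz": 0.1, "jaw": 0}, {"tx": 0, "ty": 0, "tz": 0, "rx": 0, "ry": 0, "rz": 0.1, "jaw": 0}, {"tx": 0, "ty": 0, "tz": 0, "rx": 0, "ry": 0, "rz": 0.1, "jaw": 0}, {"tx": 0, "ty": 0, "tz": 0, "rx": 0, "ry": 0, "rz": 0.1, "jaw": 0}, {"tx": 0, "ty": 0, "tz": 0, "rx": 0, "ry": 0, "rz": 0.1, "jaw": 0}, {"tx": 0, "ty": 0, "tz": 0, "rx": 0, "ry": 0, "rz": 0.1, "jaw": 0}]}}

```text
time_s: 30.05
eef_pos: [533.6, 184.3, 54.6]
orientation: [1.434, 2.794, 0.004]
wrist_force: [-1.4, 1.1, 7.8]
gripper_width: 0.205
```

Request:
{"op": "apply_moves", "data": {"newtons": 58, "steps": [{"tx": 0, "ty": 0, "tz": 0, "rx": 0, "ry": 0, "rz": 0.12, "jaw": 0}, {"tx": 0, "ty": 0, "tz": 0, "rx": 0, "ry": 0, "rz": 0.12, "jaw": 0}, {"tx": 0, "ty": 0, "tz": 0, "rx": 0, "ry": 0, "rz": 0.12, "jaw": 0}, {"tx": 0, "ty": 0, "tz": 0, "rx": 0, "ry": 0, "rz": 0.12, "jaw": 0}, {"tx": 0, "ty": 0, "tz": 0, "rx": 0, "ry": 0, "rz": 0.12, "jaw": 0}, {"tx": 0, "ty": 0, "tz": 0, "rx": 0, "ry": 0, "rz": 0.12, "jaw": 0}, {"tx": 0, "ty": 0, "tz": 0, "rx": 0, "ry": 0, "rz": 0.12, "jaw": 0}, {"tx": 0, "ty": 0, "tz": 0, "rx": 0, "ry": 0, "rz": 0.09, "jaw": 0}, {"tx": 0, "ty": 0, "tz": 0, "rx": 0, "ry": 0, "rz": 0, "jaw": 0}, {"tx": 0, "ty": 0, "tz": 0, "rx": 0, "ry": 0, "rz": 0, "jaw": 0}]}}

```text
time_s: 30.88
eef_pos: [534.5, 184.5, 55.0]
orientation: [2.531, 1.86, 0.008]
wrist_force: [0.7, 1.2, 8.5]
gripper_width: 0.203
```

```bash
python3 look.py w17
```

```text
[534.5 184.5  55. ] 72.62 30.8833 [0.7 1.2 8.5] 0.20349016518857316
```

View pics/w17.png

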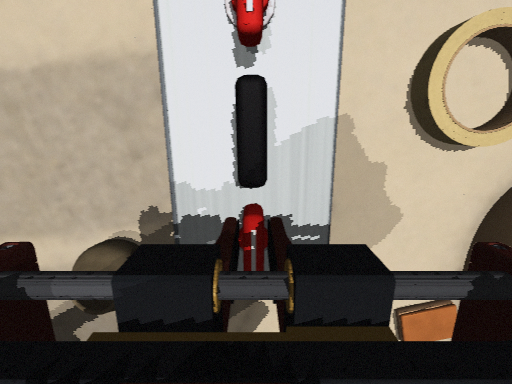

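The wing at (253,230) is in line with the handle at (250,130) and wing a at (249,25). Releasing and rising.

Request:
{"op": "apply_moves", "data": {"steps": [{"tx": 0, "ty": 0, "tz": 0, "rx": 0, "ry": 0, "rz": 0, "jaw": 0.42}, {"tx": 0, "ty": 0, "tz": 0, "rx": 0, "ry": 0, "rz": 0, "jaw": 0.42}, {"tx": 0, "ty": 0, "tz": 0, "rx": 0, "ry": 0, "rz": 0, "jaw": 0.42}, {"tx": 0, "ty": 0, "tz": 0, "rx": 0, "ry": 0, "rz": 0, "jaw": 0.42}, {"tx": 0, "ty": 0, "tz": -1, "rx": 0, "ry": 0, "rz": 0, "jaw": 0.42}, {"tx": 0, "ty": 0, "tz": -2.5, "rx": 0, "ry": 0, "rz": 0, "jaw": 0.42}, {"tx": 0, "ty": 0, "tz": -3, "rx": 0, "ry": 0, "rz": 0, "jaw": 0.42}, {"tx": 0, "ty": 0, "tz": -3, "rx": 0, "ry": 0, "rz": 0, "jaw": 0.42}, {"tx": 0, "ty": 0, "tz": -3, "rx": 0, "ry": 0, "rz": 0, "jaw": 0.42}, {"tx": 0, "ty": 0, "tz": -3, "rx": 0, "ry": 0, "rz": 0, "jaw": 0.42}]}}

```text
time_s: 31.77
eef_pos: [532.1, 183.7, 209.1]
orientation: [-2.53, -1.86, 0.003]
wrist_force: [1.1, -0.4, -0.2]
gripper_width: 0.417
```

Request:
{"op": "apply_moves", "data": {"steps": [{"tx": -1.5, "ty": 0, "tz": -1, "rx": 0, "ry": 0, "rz": 0, "jaw": 0.42}, {"tx": -2, "ty": 0, "tz": -1, "rx": 0, "ry": 0, "rz": 0, "jaw": 0.42}, {"tx": -2, "ty": 0, "tz": -1, "rx": 0, "ry": 0, "rz": 0, "jaw": 0.42}, {"tx": -2, "ty": 0, "tz": -1, "rx": 0, "ry": 0, "rz": 0, "jaw": 0.42}, {"tx": -2, "ty": 0, "tz": 0, "rx": 0, "ry": 0, "rz": 0, "jaw": 0.42}, {"tx": 0, "ty": 0, "tz": 0, "rx": 0, "ry": 0, "rz": 0, "jaw": 0.42}, {"tx": 0, "ty": 0, "tz": 0, "rx": 0, "ry": 0, "rz": 0, "jaw": 0.42}, {"tx": 0, "ty": 0, "tz": 0, "rx": 0, "ry": 0, "rz": 0, "jaw": 0.42}, {"tx": 0, "ty": 0, "tz": 0, "rx": 0, "ry": 0, "rz": 0, "jaw": 0.42}, {"tx": 0, "ty": 0, "tz": 0, "rx": 0, "ry": 0, "rz": 0, "jaw": 0.42}]}}

```text
time_s: 32.6
eef_pos: [504.5, 93.6, 247.2]
orientation: [-2.53, -1.861, 0.002]
wrist_force: [0.4, -0.5, 0.2]
gripper_width: 0.417
```

```bash
python3 look.py w18 stud_a_wing cover_handle; python3 - <<'E'
from fit import *
wfl('w18',cam('wrist'),(190,20,330,235),85)
im,d=r.get_image('scene'); save(cv2.resize(im[130:290,130:330],None,fx=4,fy=4,interpolation=cv2.INTER_CUBIC),'s5.png')
im,d=r.get_image('top'); save(im,'t5.png')
E
```

```text
[504.5  93.6 247.2] 72.69 32.6 [ 0.4 -0.5  0.2] 0.41674249401449626
cover_handle [255.  34.] 0.68 [553.2 245.3 129.7]
red 301 c [534.8 183.4] sz [43.7 16.3] a 78.6 z [100.8 118.7 120.3]
blk 546 c [550.4 241. ] sz [37.9 11.9] a 73.2 z [105.3 129.  130.3]
blk 16 c [520.7 145. ] sz [ 2.9 10.3] a 72.7 z [40.2 40.8 42.2]
blk 308 c [486.7 107.2] sz [ 6.4 14.4] a 21.9 z [280.9 294.1 306.3]
blk 292 c [526.8  95.9] sz [12.5  5.5] a 26.7 z [281.9 294.9 306.1]
flange ((540.8155517578125, 211.37335205078125), (127.48837280273438, 106.05989837646484), 72.7182846069336) z 85.34031012200404
```

View pics/w18.png

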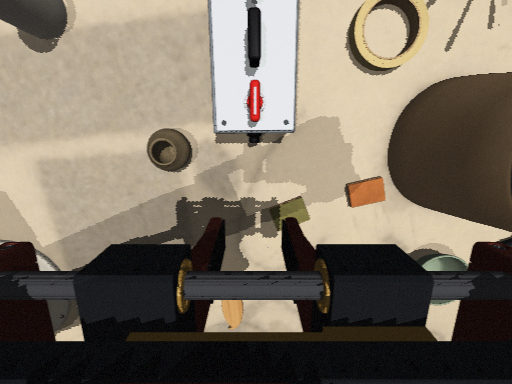

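View pics/s5.png

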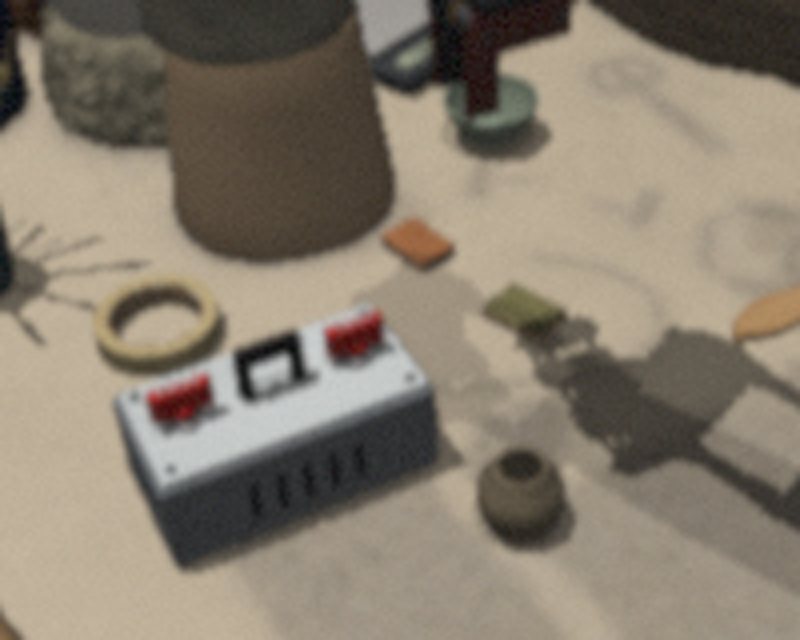

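View pics/t5.png

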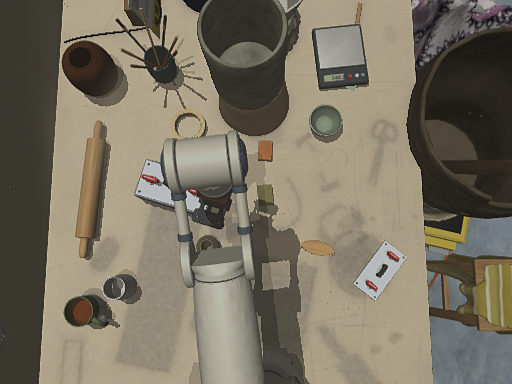

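Both wings lie along the cover, at (180,395) and (355,335) in the scene crop. Both wing tops are at 119, the flange is at 85.3, and the bystanders are where they were. Handing in.

```bash
python3 -c "
from h import *
print(r.sign_off())"
```

```text
the job is handed in; nothing more can be done
None
```

The larger cover is on the grey box, long side to long side, and both studs are locked; I handed in at about 33 s. I pushed stud a, then stud b, in by about 16–17 mm, turned each a quarter turn clockwise and let go.

**Last checks:**
- **Cover:** the flange top is at z = 85.3 mm, against 85 mm expected when seated.
- **Studs:** both wing tops sit at about 119 mm, down from 130 mm, which is the 11 mm of the catch notch. Both wings lie along the cover. The colour fit gave 72.5° for stud a and 78.6° for stud b, against about 73° for the cover. Stud b's figure comes from a poor fit, and in the pictures it looks in line with the handle.
- **Bystanders:** none had visibly moved in the last pictures, and the gripper was clear of everything. I compared them by eye only.

**What went wrong or disagreed:**
- **Missed grips:** my first two grips closed on air. The cameras showed the fingertips about 35 mm above the reported TCP. I corrected for that, and the third grip held without having disturbed the cover.
- **Stud grip width:** both studs were held at about 18 mm rather than the 12 mm wing thickness, probably on the hub. They turned with the fingers without slipping.

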